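# Shut the coffee mill's drawer and crank the mill

### The job

Work the box coffee mill by pushing with one finger. First push its small open drawer fully home, so that it will catch what falls; then push the crank round clockwise (seen from above), at least one full turn from where it stands, and leave it with its knob pointing to the back of the mill, straight away from the drawer and out of its way. Push gently: do not grip or lift the mill or its parts, do not let the mill slide about, and leave the things round it alone.

Things in the scene. Friction and masses are not known exactly. Their poses are not given: they have to be found in the camera images.
- coffee_mill: loose box coffee mill, 1.6 kg, slides at about 8 N: 154 mm square foot, box, 148 mm square top board 116-128 mm up, on it a round brass hopper, rim 127 mm across, 174 mm up, and the crank. Origin on the underside; its middle axis passes through (3, 19) mm of this frame. +x points to the back, -x to the drawer side (facing the robot within 0.55 rad), +y left seen from the drawer side, z up
- coffee_mill_drawer (a joint): how far the mill's drawer stands out (m): 0 fully home, 0.07 at most. It starts 25 to 50 mm open and slides along the mill's x with about 0.6 N of friction; it has no spring and no latch
- drawer_knob (a point): outermost point of the brass knob in the middle of the drawer's front, 46 mm above the worktop; the front (83 mm wide, 19 to 73 mm up) lies 19 mm behind it, and to the touch slopes evenly from its edges out to the knob. With the drawer home it is at (-80, 19, 46) mm of the mill's frame, 6 mm in front of the mill's foot. Axes are the mill's
- coffee_mill_crank (a joint): crank angle (rad), counted on through whole turns, no stops: 0 when the arm points to the mill's right (-y), growing anticlockwise seen from above, so clockwise lowers it; the knob points straight back (+x) at pi/2 - 2 pi n, e.g. -4.71, -11.0. Starts between -0.5 and 0.6. Turning takes 0.02 N m plus 0.05 N m per rad/s; it stays where left
- crank_knob (a point): centre of the round black knob on the crank's end, 28 mm across, from 204 to 238 mm above the worktop, 100 mm from the crank's axis. The arm is a flat bar on edge, 4 mm thick and 12 mm tall, rising from 182-194 mm above the worktop at the axis to 195-207 mm at the knob. Axes turn with the crank: -y points from the axis to the knob
- crank_axis (a point): point on the crank's vertical axis, at (3, 19, 185) mm of the mill's frame, 11 mm above the hopper's top
- pepper_mill: turned dark wooden pepper mill, 58 mm across and 160 mm tall, standing right of the coffee mill; bystander. Origin in the middle of its underside
- spice_jar: glass spice jar with a screw cap, 45 mm across and 106 mm tall, standing left of the coffee mill; bystander. Origin in the middle of its underside
- mug: white mug, 84 mm across and 88 mm tall with a side handle, standing in front on the left; bystander. Origin in the middle of its underside

How it is judged:
By the outcome, as a careful person would: the job done as asked, in the order asked, and still so for the second after the job is handed in, with the robot touching nothing.
It also fails if it takes over 58 s, if anything falls off the work surface, if the arm or the gripper's body presses on something with over 40 N, if the wrist force passes 120 N, or if a joint passes its speed limit or range.

### The arm

A 6-joint arm with a two-finger parallel gripper is mounted at the origin on a cart in front of the work surface, level with it; the furniture and walls round the work are solid. World frame = base frame: x ahead of the robot, y to its left, z up, the work surface at z = 0. Lengths are in m, angles in rad, forces in N, time in s.
With the tool pointing down it reaches from about 0.375 to 0.9 m from the base axis. Payload 3.1 kg.
Tool frame: the origin (TCP) lies between the finger pads; the fingertips stand 22 mm ahead of it and the grasp point (between the pads) lies 3 mm ahead of it; z points along the fingers, y is the line along which they close (so a half turn about z gives the same grasp; the last joint's range is limited). The gripper opens to 85 mm and grips with 20 to 120 N. Pads are 22 mm wide; open, the fingers measure 114 mm over their backs; the gripper's body (76 mm by 85 mm) begins 54 mm behind the grasp point. The pads swing forward as they close: fully open they stand 13 mm farther back than shut.
Start: joints at [-1.482, 0.527, 1.433, -0, 1.181, -0.178], TCP at [0.165, -0.603, 0.253] pointing down, gripper open.
Joint ranges: [-3.08, 3.08], [-0.75, 2.2], [0.22, 2.44], [-1.43, 4.57], [0, 2.65], [-2.85, 2.85]. Speed limits (rad/s): [2.79, 2.79, 3.14, 3.14, 3.14, 3.14].

### API

Orientations are given as a rotation vector (axis times angle).
In Python, from rig import sensors, optics, order gives the robot as it stands. The module is installed in compiled form; this text tells all that it offers.
- The arm moves only by the shell command python3 -m inch 'ROWS'. ROWS is JSON, a list that holds one entry, the list of rows, each a list of 7 numbers: the shift along the tool's x, y, z as a fraction of full scale, then the turn, a rotation vector about the tool's x, y, z as a fraction of full scale, then the finger opening in mm, from 0 to 85.4. A call has 1 to 12 rows; each row shifts and turns the commanded pose from where the row before left it, along the tool's axes as they then stand; what a row does not reach is not made up. Full scale, the value 1, is 0.05 m for a shift and 0.08 rad for a turn. A row lasts 1/10 s, in which the tool goes at most 50 mm and 8.59 degrees, less where a joint would pass 70% of its speed; a pose out of reach is approached as far as the arm can. A call with a number of a shift or a turn outside -1 to 1 is refused whole. A call with a gripper value outside its range is refused whole. The fingers move at their own pace and stop on an object; the grip force is fixed at half the most. Time passes only in rows, so rows that do not move let the fingers close. It gives the time, the measured TCP pose, the force, the opening and the grip force at its end, in the units of the state.
- sensors.get_state(): the state, without advancing time (a new reading comes with each control period).
- optics.capture(name): name is "side" or "top"; returns (picture, depth): 400x640x3 uint8, red, green, blue; 400x640 float32, m along the optical axis (not along the pixel's ray), 0 where there is no reading.
- optics.calibration(name): a dict with "intrinsics" (3x3 intrinsics, pixels), "view" (4x4, takes a point from world to camera coordinates). Camera axes: x right, y down, z forward; pixel columns grow to the right and rows downward; lengths in m; the calibration is good to about 2 mm. A picture is of the moment at which its call begins. calibration takes no time and is no camera call.
- order.finish_job(): hands the job in; it is judged then, once.
The state is a dict: "time_s": time; "joint_pos": joint angles; "qvel": joint speeds; "joint_efforts": joint torques, N m; "ee_pos": TCP position; "tcp_rot": TCP orientation; "force": force on the tool from outside, world axes, zero at the start; "wrist_torque": the same for the moment, N m; "gripper_width": finger opening in m; "grip_force": force on a finger pad.
Only numpy, scipy, OpenCV 4.12 (cv2) and the standard library are available. Lean on these libraries where they do the work, as an engineer would, in place of code of your own. Each camera call takes 0.05 s, during which the arm holds its last target. There are 200 camera calls.

## Working session

There is one attempt and no reset: what is moved stays moved. The work goes in short steps, Python scripts to look and compute and a shell command to move; the robot and the scene stay as the last step left them, time stands still between calls to the robot, and variables do not carry over. Pictures are saved under pics/ and viewed, at most 10 in all, crops included, and the job is handed in when it is done.

```bash
mkdir -p pics; python3 - <<'E'
from rig import sensors, optics
import cv2,numpy as np
s=sensors.get_state(); print({k:np.round(v,3).tolist() for k,v in s.items()})
for n in("side","top"):
    p,d=optics.capture(n); cv2.imwrite(f"pics/{n}0.png",p[:,:,::-1]); np.savez(f"{n}0.npz",p=p,d=d)
    c=optics.calibration(n); print(n,np.round(c["intrinsics"],1).tolist(),np.round(np.linalg.inv(c["view"]),3).tolist())
E
```

```text
{'time_s': 0.0, 'joint_pos': [-1.481, 0.529, 1.434, 0.0, 1.181, -0.178], 'qvel': [0.0, -0.0, -0.001, 0.001, 0.0, 0.001], 'joint_efforts': [-0.001, -44.235, -17.802, -0.0, 0.008, -0.0], 'ee_pos': [0.165, -0.602, 0.252], 'tcp_rot': [-3.111, -0.419, -0.0], 'force': [0.082, 0.102, 0.842], 'wrist_torque': [0.001, 0.015, 0.027], 'grip_force': 0.0, 'gripper_width': 0.085}
side [[430.3, 0.0, 316.2], [0.0, 430.3, 200.9], [0.0, 0.0, 1.0]] [[-0.477, -0.638, 0.605, -0.124], [-0.879, 0.353, -0.321, 0.392], [-0.009, -0.685, -0.729, 0.952], [0.0, 0.0, 0.0, 1.0]]
top [[511.9, 0.0, 317.8], [0.0, 511.9, 199.3], [0.0, 0.0, 1.0]] [[0.073, -0.953, 0.294, 0.188], [-0.997, -0.072, 0.014, 0.041], [0.007, -0.295, -0.956, 1.298], [0.0, 0.0, 0.0, 1.0]]
```

View pics/side0.png

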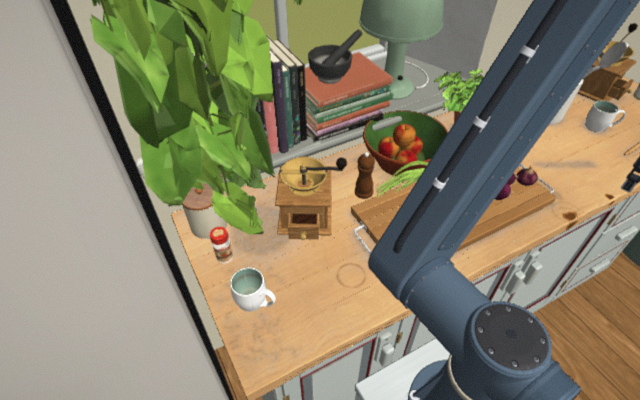

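View pics/top0.png

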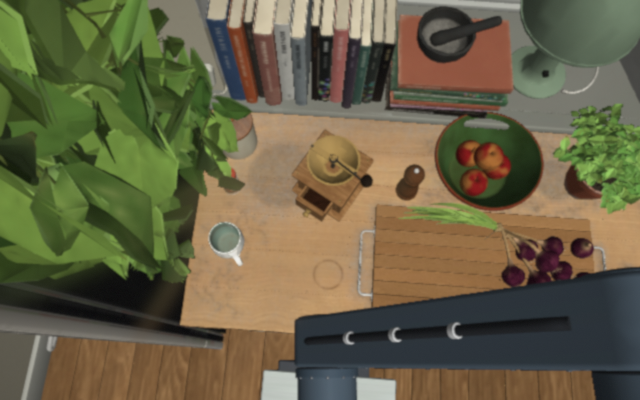

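The side view shows the mill at about (303,190), with the mug at (250,288), jar at (221,243) and pepper mill at (366,175). In the top view the mill is at (333,165), the crank knob at (367,181) and the drawer at (312,205).

```bash
cat >h.py <<'E'
import numpy as np,cv2
from rig import sensors, optics
def cloud(n,d):
    c=optics.calibration(n);K=c["intrinsics"];T=np.linalg.inv(c["view"])
    v,u=np.indices(d.shape); 
    P=np.stack([(u-K[0,2])/K[0,0]*d,(v-K[1,2])/K[1,1]*d,d],-1)@T[:3,:3].T+T[:3,3]
    P[d<=0]=np.nan; return P
def proj(n,X):
    c=optics.calibration(n);q=c["view"]@np.append(X,1);q=c["intrinsics"]@q[:3];return q[:2]/q[2]
E
python3 - <<'E'
from h import *
for n,r in(("top",(285,385,120,225)),("side",(265,355,145,245))):
    f=np.load(n+"0.npz");P=cloud(n,f["d"]);u0,u1,v0,v1=r
    Q=P[v0:v1,u0:u1].reshape(-1,3);C=f["p"][v0:v1,u0:u1].reshape(-1,3).astype(int)
    z=Q[:,2]
    print(n,"table z",np.nanmedian(z[(z<.02)]))
    b=Q[(z>.122)&(z<.134)]; 
    for dz in ((.120,.136),):
        b=Q[(z>dz[0])&(z<dz[1])][:,:2].astype(np.float32); print("board",len(b),cv2.minAreaRect(b),cv2.boxPoints(cv2.minAreaRect(b)).round(4).tolist())
    h=Q[(z>.160)&(z<.18)];print("rim",len(h),h.min(0),h.max(0),cv2.minEnclosingCircle(h[:,:2].astype(np.float32)))
    k=Q[(z>.198)&(C.sum(1)<150)];print("knob",len(k),k.mean(0),k.min(0),k.max(0))
    im=cv2.resize(f["p"][v0:v1,u0:u1],None,fx=5.5,fy=5.5,interpolation=cv2.INTER_CUBIC);cv2.imwrite(f"pics/{n}_crop.png",im[:,:,::-1])
f=np.load("top0.npz");P=cloud("top",f["d"])
for nm,uv in dict(pep=(411,180),mugc=(226,238)).items(): print(nm,P[uv[1],uv[0]])
P=cloud("side",np.load("side0.npz")["d"])
for nm,uv in dict(jar=(219,233),mug=(250,275),pep=(367,158),dk=(303,235)).items(): print(nm,P[uv[1],uv[0]])
E
python3 - <<'E'
import cv2,numpy as np
a=cv2.imread("pics/top_crop.png");b=cv2.imread("pics/side_crop.png")
h=min(a.shape[0],b.shape[0]);c=np.hstack([a[:h],b[:h]]);c=cv2.resize(c,(800,int(h*800/c.shape[1])));cv2.imwrite("pics/both.png",c);print(c.shape)
E
```

```text
top table z 7.27122551249515e-05
board 1625 ((0.6343359351158142, 0.029943980276584625), (0.1481088250875473, 0.14971882104873657), 59.948890686035156) [[0.5325000286102295, 0.0032999999821186066], [0.6620000004768372, -0.07159999758005142], [0.7361999750137329, 0.05660000070929527], [0.6065999865531921, 0.1315000057220459]]
rim 961 [ 0.57093188 -0.03253775  0.16013654] [0.69842047 0.09311241 0.17990979] ((0.6345060467720032, 0.030054468661546707), 0.06445910036563873)
knob 101 [ 0.56762909 -0.04504502  0.23360432] [ 0.5567651  -0.05677213  0.22253236] [ 0.58177947 -0.03292408  0.24131936]
side table z 0.0005217706175953962
board 1375 ((0.678462564945221, 0.010815069079399109), (0.1657707542181015, 0.267791211605072), 69.01304626464844) [[0.5238000154495239, -0.01860000006854534], [0.7738000154495239, -0.1145000010728836], [0.8331999778747559, 0.04019999876618385], [0.5831000208854675, 0.13619999587535858]]
rim 631 [ 0.56851753 -0.03545103  0.16000078] [0.69669491 0.09066232 0.17993165] ((0.6336128115653992, 0.02855360507965088), 0.06637392193078995)
knob 107 [ 0.52950143 -0.00596731  0.26782052] [ 0.27274081 -0.05440314  0.19803627] [0.59230828 0.25238786 0.60816543]
pep [ 0.60953129 -0.16082924  0.14070621]
mugc [0.4633437  0.28836719 0.00956256]
jar [0.60087751 0.28730919 0.1041783 ]
mug [0.48200791 0.25878473 0.05090002]
pep [ 0.62198349 -0.16816852  0.14605049]
dk [0.52688816 0.0877696  0.05671209]
(421, 800, 3)
```

View pics/both.png

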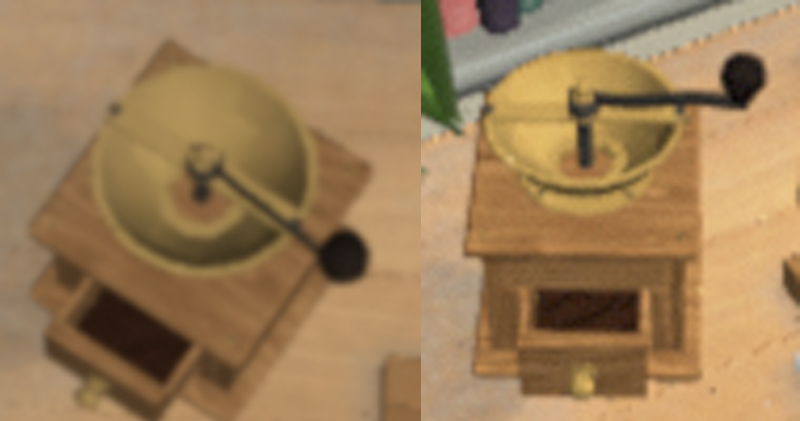

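The crop shows the mill yawed about -30°, the drawer open towards the lower left with its knob at side pixel (303,234), and the crank knob at the lower right. From that I get the axis at (0.6345, 0.030), crank angle about -0.2 and the drawer about 39 mm open. Next is a row-planning helper.

```bash
cat >>h.py <<'E'
from scipy.spatial.transform import Rotation as R
AX=np.array([.6345,.030]);YAW=-.524
PD=np.array([np.cos(YAW),np.sin(YAW)])      # mill +x
def ori(psi,tilt=0): # tool down, tool x at psi, then turned by tilt about tool x
    c,s=np.cos(psi),np.sin(psi)
    return R.from_matrix(np.array([[c,s,0],[s,-c,0],[0,0,-1]]))*R.from_rotvec([tilt,0,0])
def rows(p,r,wps,w=0,nd=2):
    """wps: (pos,R,N): rows in tool axes; prints 12 per line"""
    p=np.array(p,float);out=[]
    for g,rg,N in wps:
        p0=p.copy();r0=r;dv=(r0.inv()*rg).as_rotvec()
        for i in range(1,N+1):
            t=np.round(r.inv().apply(p0+(np.array(g)-p0)*i/N-p)/.05,nd)+0
            q=np.round((r.inv()*(r0*R.from_rotvec(dv*i/N))).as_rotvec()/.08,nd)+0
            assert abs(t).max()<=1 and abs(q).max()<=1,(t,q)
            p=p+r.apply(t*.05);r=r*R.from_rotvec(q*.08);out.append([*t.tolist(),*q.tolist(),w])
    for i in range(0,len(out),12): print(str([[ [int(x) if x==int(x) else x for x in o] for o in out[i:i+12]]]).replace(" ",""))
    return p,r
def now():
    s=sensors.get_state();return s["ee_pos"],R.from_rotvec(s["tcp_rot"])
E
python3 - <<'E'
from h import *
p,r=now();P=np.radians(60)
d=ori(P,-.785)
print(rows(p,r,[((.43,-.25,.25),ori(P),10),((.46,.13,.20),d,12),((.481,.119,.053),d,6)]))
f=np.load("top0.npz");Pc=cloud("top",f["d"]);Q=Pc.reshape(-1,3)
m=(Q[:,0]>.3)&(Q[:,0]<.85)&(Q[:,2]>.15)&(Q[:,2]<.9)
for y in np.arange(-.2,.5,.05):
    k=Q[m&(abs(Q[:,1]-y)<.025)&(np.hypot(*(Q[:,:2]-AX).T)>.12)]
    print(round(y,2),len(k),k[:,[0,2]].min(0).round(2) if len(k) else"")
E
```

```text
[[[0.7,-0.54,0.01,0,0,-0.97,0],[0.73,-0.48,0,0,0,-0.98,0],[0.78,-0.43,0.01,-0.01,0,-0.97,0],[0.8,-0.36,0,0,-0.01,-0.98,0],[0.83,-0.3,0.01,0,0,-0.97,0],[0.85,-0.23,0,0,0,-0.98,0],[0.86,-0.17,0.01,-0.01,0,-0.97,0],[0.88,-0.1,0,0,0,-0.97,0],[0.88,-0.03,0.01,0,0,-0.98,0],[0.88,0.04,0.01,0,0,-0.97,0],[0.57,-0.27,0.08,-0.82,0,0,0],[0.58,-0.28,0.07,-0.82,0,0,0]]]
[[[0.57,-0.28,0.04,-0.81,0,0,0],[0.57,-0.29,0.03,-0.82,0,0,0],[0.58,-0.29,0.01,-0.82,0,0,0],[0.57,-0.28,-0.01,-0.82,0,0,0],[0.57,-0.29,-0.03,-0.81,0,0,0],[0.58,-0.28,-0.04,-0.82,0,0,0],[0.57,-0.28,-0.07,-0.82,0,0,0],[0.57,-0.27,-0.08,-0.82,0,0,0],[0.58,-0.27,-0.1,-0.82,0,0,0],[0.57,-0.26,-0.12,-0.81,0,0,0],[0,-0.29,0.4,0,0,0,0],[0.01,-0.29,0.41,0,0,0,0]]]
[[[0,-0.29,0.4,0,0,0,0],[0,-0.29,0.4,0,0,0,0],[0,-0.29,0.4,0,0,0,0],[0.01,-0.29,0.41,0,0,0,0]]]
(array([0.48128465, 0.11900657, 0.05299157]), Rotation.from_matrix(array([[ 5.00210951e-01,  6.12611899e-01,  6.11960511e-01],
                            [ 8.65903533e-01, -3.54117186e-01, -3.53287547e-01],
                            [ 2.77578948e-04,  7.06617068e-01, -7.07596101e-01]])))
-0.2 1010 [0.62 0.15]
-0.15 838 [0.62 0.15]
-0.1 648 [0.8  0.15]
-0.05 1226 [0.82 0.15]
-0.0 1563 [0.81 0.15]
0.05 1514 [0.82 0.15]
0.1 1380 [0.8  0.15]
0.15 1796 [0.51 0.15]
0.2 10456 [0.3  0.15]
0.25 14120 [0.3  0.15]
0.3 2039 [0.3  0.15]
0.35 1659 [0.37 0.15]
0.4 1380 [0.3  0.15]
0.45 90 [0.84 0.22]
```

```bash
python3 -m inch '[[[0.7,-0.54,0.01,0,0,-0.97,0],[0.73,-0.48,0,0,0,-0.98,0],[0.78,-0.43,0.01,0,0,-0.97,0],[0.8,-0.36,0,0,0,-0.98,0],[0.83,-0.3,0.01,0,0,-0.97,0],[0.85,-0.23,0,0,0,-0.98,0],[0.86,-0.17,0.01,0,0,-0.97,0],[0.88,-0.1,0,0,0,-0.97,0],[0.88,-0.03,0.01,0,0,-0.98,0],[0.88,0.04,0.01,0,0,-0.97,0]]]'
python3 - <<'E'
from h import *
for n in("top","side"):
  f=np.load(n+"0.npz");Q=cloud(n,f["d"]).reshape(-1,3);C=f["p"].reshape(-1,3).astype(int)
  g=(C[:,1]>C[:,0]+12)&(C[:,1]>C[:,2]+20)
  for y in np.arange(.05,.5,.05):
    k=Q[g&(abs(Q[:,1]-y)<.025)&(Q[:,0]<.8)&(Q[:,0]>.2)&(Q[:,2]>.06)]
    if len(k): print(n,round(y,2),len(k),"x",k[:,0].min().round(2),k[:,0].max().round(2),"z",k[:,2].min().round(2),np.percentile(k[:,2],5).round(2),k[:,2].max().round(2), "for x<.6 zmin",k[k[:,0]<.6][:,2].min() if (k[:,0]<.6).any() else "")
E
```

```text
time_s: 1.1
ee_pos: [0.4309, -0.2489, 0.2501]
tcp_rot: [-2.718, -1.574, 0.0]
force: [1.4, -0.9, 0.5]
gripper_width: -0.0001
grip_force: 0.0
top 0.15 88 x 0.52 0.53 z 0.61 0.61 0.63 for x<.6 zmin 0.6097378343280228
top 0.2 14520 x 0.25 0.56 z 0.41 0.55 1.04 for x<.6 zmin 0.4094678337946972
top 0.25 29368 x 0.25 0.59 z 0.41 0.57 1.06 for x<.6 zmin 0.4117601567846194
top 0.3 5167 x 0.24 0.54 z 0.47 0.59 0.99 for x<.6 zmin 0.46903038004128883
top 0.35 631 x 0.23 0.47 z 0.76 0.81 0.86 for x<.6 zmin 0.7635957838865314
top 0.4 64 x 0.3 0.61 z 0.06 0.09 0.44 for x<.6 zmin 0.06458254677353148
side 0.1 1 x 0.79 0.79 z 0.09 0.09 0.09 for x<.6 zmin 
side 0.2 95 x 0.25 0.79 z 0.08 0.62 0.79 for x<.6 zmin 0.3774056405786439
side 0.25 6368 x 0.26 0.69 z 0.08 0.5 0.78 for x<.6 zmin 0.3369870871734939
side 0.3 9395 x 0.24 0.43 z 0.43 0.47 0.81 for x<.6 zmin 0.42967686818100737
side 0.35 9823 x 0.23 0.53 z 0.46 0.56 0.81 for x<.6 zmin 0.4616830971023345
side 0.4 2767 x 0.26 0.53 z 0.51 0.54 0.78 for x<.6 zmin 0.5124845619830353
```

```bash
python3 - <<'E'
from h import *
p,r=now()
d=ori(np.pi/2,-.785)
p,r=rows(p,r,[((.44,.12,.18),d,16),((.468,.120,.052),d,5),((.468+.035*.866,.120-.035*.5,.052),d,3)]);print(p)
print(rows(p,r,[((.468+.076*.866,.120-.076*.5,.052),d,10)]))
E
```

```text
[[[0.41,-0.22,0.09,-0.6,0.16,-0.39,0],[0.41,-0.21,0.08,-0.6,0.16,-0.38,0],[0.41,-0.2,0.08,-0.6,0.16,-0.39,0],[0.43,-0.2,0.07,-0.6,0.16,-0.38,0],[0.42,-0.18,0.07,-0.6,0.16,-0.39,0],[0.43,-0.17,0.07,-0.6,0.16,-0.38,0],[0.44,-0.17,0.06,-0.6,0.16,-0.39,0],[0.44,-0.15,0.07,-0.59,0.16,-0.39,0],[0.44,-0.14,0.06,-0.6,0.16,-0.38,0],[0.45,-0.13,0.06,-0.6,0.15,-0.39,0],[0.45,-0.12,0.06,-0.6,0.16,-0.38,0],[0.45,-0.11,0.06,-0.6,0.16,-0.39,0]]]
[[[0.45,-0.1,0.06,-0.6,0.16,-0.38,0],[0.46,-0.09,0.06,-0.6,0.16,-0.39,0],[0.46,-0.07,0.07,-0.6,0.16,-0.39,0],[0.46,-0.07,0.06,-0.6,0.16,-0.38,0],[0,-0.28,0.44,0,0,0,0],[0,-0.28,0.44,0,0,0,0],[0,-0.29,0.45,0,0,0,0],[0,-0.28,0.44,0,0,0,0],[0,-0.28,0.44,0,0,0,0],[-0.12,0.14,0.14,0,0,0,0],[-0.11,0.15,0.15,0,0,0,0],[-0.12,0.14,0.14,0,0,0,0]]]
[0.49833204 0.1024715  0.05204564]
[[[-0.04,0.05,0.05,0,0,0,0],[-0.04,0.05,0.05,0,0,0,0],[-0.04,0.05,0.05,0,0,0,0],[-0.04,0.05,0.05,0,0,0,0],[-0.04,0.05,0.05,0,0,0,0],[-0.05,0.05,0.05,0,0,0,0],[-0.04,0.05,0.05,0,0,0,0],[-0.04,0.05,0.05,0,0,0,0],[-0.04,0.05,0.05,0,0,0,0],[-0.04,0.05,0.05,0,0,0,0]]]
(array([0.5336859 , 0.08196894, 0.05203056]), Rotation.from_matrix(array([[ 7.22061026e-05,  7.07407919e-01,  7.06805511e-01],
                            [ 9.99999997e-01, -5.17821207e-05, -5.03321205e-05],
                            [ 9.94547595e-07,  7.06805513e-01, -7.07407921e-01]])))
```

```bash
python3 -m inch '[[[0.41,-0.22,0.09,-0.6,0.16,-0.39,0],[0.41,-0.21,0.08,-0.6,0.16,-0.38,0],[0.41,-0.2,0.08,-0.6,0.16,-0.39,0],[0.43,-0.2,0.07,-0.6,0.16,-0.38,0],[0.42,-0.18,0.07,-0.6,0.16,-0.39,0],[0.43,-0.17,0.07,-0.6,0.16,-0.38,0],[0.44,-0.17,0.06,-0.6,0.16,-0.39,0],[0.44,-0.15,0.07,-0.6,0.16,-0.39,0],[0.44,-0.14,0.06,-0.6,0.16,-0.38,0],[0.45,-0.13,0.06,-0.6,0.15,-0.39,0],[0.45,-0.12,0.06,-0.6,0.16,-0.38,0],[0.45,-0.11,0.06,-0.6,0.16,-0.39,0]]]'
python3 -m inch '[[[0.45,-0.1,0.06,-0.6,0.16,-0.38,0],[0.46,-0.09,0.06,-0.6,0.16,-0.39,0],[0.46,-0.07,0.07,-0.6,0.16,-0.39,0],[0.46,-0.07,0.06,-0.6,0.16,-0.38,0],[0,-0.28,0.44,0,0,0,0],[0,-0.28,0.44,0,0,0,0],[0,-0.29,0.45,0,0,0,0],[0,-0.28,0.44,0,0,0,0],[0,-0.28,0.44,0,0,0,0],[0,0,0,0,0,0,0],[0,0,0,0,0,0,0]]]'
python3 - <<'E'
from h import *
p,d=optics.capture("side");np.savez("side1.npz",p=p,d=d)
q,e=optics.capture("top")
a=cv2.resize(p[140:290,230:390],None,fx=2.5,fy=2.5,interpolation=cv2.INTER_CUBIC);b=cv2.resize(q[110:260,250:410],None,fx=2.5,fy=2.5,interpolation=cv2.INTER_CUBIC)
cv2.imwrite("pics/pre.png",np.hstack([a,b])[:,:,::-1])
E
```

```text
time_s: 2.3
ee_pos: [0.4416, -0.0055, 0.2064]
tcp_rot: [2.106, 1.742, 0.541]
force: [0.6, -0.2, -0.4]
gripper_width: 0.0002
grip_force: 0.0
time_s: 3.4
ee_pos: [0.4622, 0.0475, 0.1023]
tcp_rot: [2.051, 1.786, 0.662]
force: [-0.2, 0.5, -0.0]
gripper_width: 0.0003
grip_force: 0.0
```

View pics/pre.png

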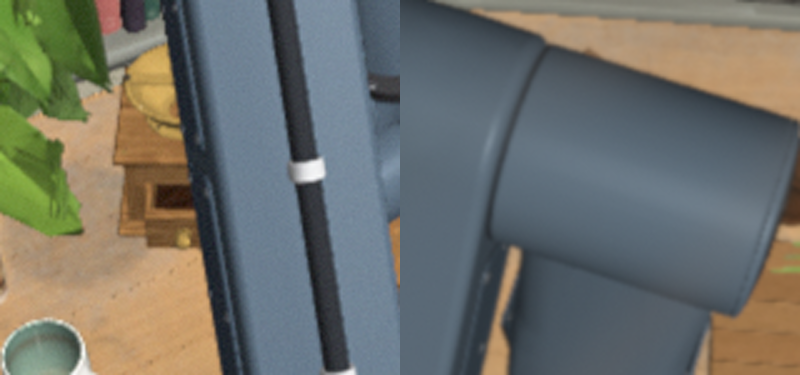

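The arm hides most of the mill in both views (drawer knob visible at about (182,240) of the crop). The pose also fell short of plan, so I'll check the joints.

```bash
python3 - <<'E'
from h import *
s=sensors.get_state();print(s["time_s"],s["joint_pos"],s["qvel"].round(3) if hasattr(s["qvel"],'round') else s["qvel"],s["ee_pos"],s["tcp_rot"])
p,r=now();print(r.as_matrix().round(3))
d=ori(np.pi/2,-.785);print((r.inv()*d).as_rotvec())
p,r=rows(p,r,[((.455,.120,.10),d,8)]);print(p)
E
```

```text
3.5 [-0.25167547  0.67651591  2.36949854  2.74954287  0.49794824 -2.85400451] [ 0.001 -0.013  0.003  0.001  0.004  0.001] [0.46206493 0.04756235 0.10322801] [2.04966359 1.7850046  0.66288321]
[[ 0.101  0.828  0.552]
 [ 0.987 -0.151  0.046]
 [ 0.122  0.541 -0.832]]
[-0.20241892 -0.03109618 -0.15592862]
[[[0.18,-0.05,0.01,-0.32,-0.05,-0.24,0],[0.17,-0.04,0,-0.31,-0.05,-0.25,0],[0.18,-0.04,0,-0.32,-0.05,-0.24,0],[0.18,-0.04,0,-0.32,-0.04,-0.24,0],[0.18,-0.03,0,-0.31,-0.05,-0.25,0],[0.18,-0.03,0,-0.32,-0.05,-0.24,0],[0.18,-0.02,-0.01,-0.31,-0.05,-0.25,0],[0.18,-0.02,0,-0.32,-0.05,-0.24,0]]]
[0.45525747 0.1200494  0.10005025]
```

The wrist flipped (j4≈π) and j6 sits at its limit of -2.85. I'll spin the tool a quarter turn to bring j6 back, and approach with less tilt.

```bash
cat >>h.py <<'E'
def oriy(az,t): # tool x at az when down, leaning by t towards az
    c,s=np.cos(az),np.sin(az)
    return R.from_matrix(np.array([[c,s,0],[s,-c,0],[0,0,-1]]))*R.from_rotvec([0,t,0])
E
python3 - <<'E'
from h import *
p,r=now();az=np.radians(-15);d=oriy(az,.6)
u=np.array([np.cos(az),np.sin(az)])
def tcp(open_): # edge in contact with knob at this opening
    xy=AX-PD*(.083+open_+.009)-.022*np.sin(.6)*u
    return [*xy,.058]
print((r.inv()*d).as_rotvec(),tcp(.059),tcp(.039),tcp(0))
p,r=rows(p,r,[((.46,.105,.115),d,24)])
p,r=rows(p,r,[(tcp(.059),d,4)]);print(p)
E
```

```text
[-0.17744085 -0.12393251  1.63093413] [np.float64(0.49176160654701195), np.float64(0.10876754693810248), 0.058] [np.float64(0.5090781009846549), np.float64(0.09876059833270419), 0.058] [np.float64(0.5428452651380585), np.float64(0.07924704855217754), 0.058]
[[[0.05,0,-0.01,-0.09,-0.06,0.85,0],[0.05,-0.01,0,-0.1,-0.07,0.85,0],[0.04,-0.01,-0.01,-0.09,-0.06,0.85,0],[0.05,-0.01,-0.01,-0.09,-0.07,0.85,0],[0.05,-0.02,-0.01,-0.09,-0.06,0.85,0],[0.04,-0.02,-0.01,-0.1,-0.07,0.85,0],[0.04,-0.02,0,-0.09,-0.06,0.85,0],[0.04,-0.02,-0.01,-0.09,-0.07,0.85,0],[0.04,-0.03,-0.01,-0.09,-0.06,0.84,0],[0.04,-0.03,-0.01,-0.09,-0.07,0.85,0],[0.04,-0.03,-0.01,-0.1,-0.06,0.85,0],[0.03,-0.04,-0.02,-0.09,-0.06,0.85,0]]]
[[[0.03,-0.03,-0.01,-0.09,-0.07,0.85,0],[0.03,-0.04,-0.01,-0.09,-0.06,0.85,0],[0.02,-0.04,-0.01,-0.1,-0.07,0.85,0],[0.02,-0.04,-0.01,-0.09,-0.06,0.85,0],[0.02,-0.05,-0.02,-0.09,-0.07,0.85,0],[0.02,-0.04,-0.01,-0.09,-0.06,0.85,0],[0.01,-0.05,-0.01,-0.1,-0.07,0.85,0],[0.01,-0.04,-0.02,-0.09,-0.06,0.85,0],[0.01,-0.05,-0.01,-0.09,-0.07,0.85,0],[0,-0.04,-0.02,-0.09,-0.06,0.85,0],[0,-0.05,-0.01,-0.1,-0.06,0.85,0],[0,-0.05,-0.02,-0.09,-0.07,0.85,0]]]
[[[-0.04,-0.06,0.32,0,0,0,0],[-0.04,-0.06,0.32,0,0,0,0],[-0.04,-0.06,0.32,0,0,0,0],[-0.03,-0.05,0.32,0,0,0,0]]]
[0.49190554 0.10847669 0.05798694]
```

```bash
python3 -m inch '[[[0.05,0,-0.01,-0.09,-0.06,0.85,0],[0.05,-0.01,0,-0.1,-0.07,0.85,0],[0.04,-0.01,-0.01,-0.09,-0.06,0.85,0],[0.05,-0.01,-0.01,-0.09,-0.07,0.85,0],[0.05,-0.02,-0.01,-0.09,-0.06,0.85,0],[0.04,-0.02,-0.01,-0.1,-0.07,0.85,0],[0.04,-0.02,0,-0.09,-0.06,0.85,0],[0.04,-0.02,-0.01,-0.09,-0.07,0.85,0],[0.04,-0.03,-0.01,-0.09,-0.06,0.84,0],[0.04,-0.03,-0.01,-0.09,-0.07,0.85,0],[0.04,-0.03,-0.01,-0.1,-0.06,0.85,0],[0.03,-0.04,-0.02,-0.09,-0.06,0.85,0]]]'
python3 -m inch '[[[0.03,-0.03,-0.01,-0.09,-0.07,0.85,0],[0.03,-0.04,-0.01,-0.09,-0.06,0.85,0],[0.02,-0.04,-0.01,-0.1,-0.07,0.85,0],[0.02,-0.04,-0.01,-0.09,-0.06,0.85,0],[0.02,-0.05,-0.02,-0.09,-0.07,0.85,0],[0.02,-0.04,-0.01,-0.09,-0.06,0.85,0],[0.01,-0.05,-0.01,-0.1,-0.07,0.85,0],[0.01,-0.04,-0.02,-0.09,-0.06,0.85,0],[0.01,-0.05,-0.01,-0.09,-0.07,0.85,0],[0,-0.04,-0.02,-0.09,-0.06,0.85,0],[0,-0.05,-0.01,-0.1,-0.06,0.85,0],[0,-0.05,-0.02,-0.09,-0.07,0.85,0]]]'
python3 - <<'E'
from h import *
s=sensors.get_state();print(s["time_s"],s["joint_pos"])
p,r=now();az=np.radians(-15);d=oriy(az,.6)
u=np.array([np.cos(az),np.sin(az)])
def tcp(o): return [*(AX-PD*(.083+o+.009)-.022*np.sin(.6)*u),.058]
print(p,(r.inv()*d).as_rotvec())
p,r=rows(p,r,[(tcp(.059),d,5)]);print(p)
E
```

```text
time_s: 4.7
ee_pos: [0.4612, 0.0765, 0.11]
tcp_rot: [2.669, 0.802, 0.845]
force: [-0.6, -0.8, 0.1]
gripper_width: 0.0004
grip_force: 0.0
time_s: 5.9
ee_pos: [0.46, 0.1052, 0.1157]
tcp_rot: [2.905, -0.388, 0.9]
force: [0.3, 0.8, -0.0]
gripper_width: -0.0001
grip_force: 0.0
5.9 [ 0.1080467   0.62889974  2.28319717  3.70088922  0.39441028 -1.78153817]
[0.46004897 0.10521603 0.11570858] [-0.00046686 -0.00073067 -0.00377471]
[[[-0.03,-0.05,0.26,0,0,-0.01,0],[-0.04,-0.04,0.26,0,0,-0.01,0],[-0.03,-0.05,0.25,0,-0.01,-0.01,0],[-0.03,-0.05,0.26,0,0,-0.01,0],[-0.03,-0.04,0.26,-0.01,0,-0.01,0]]]
[0.49187878 0.10864244 0.05798815]
```

```bash
python3 -m inch '[[[-0.03,-0.05,0.26,0,0,-0.01,0],[-0.04,-0.04,0.26,0,0,-0.01,0],[-0.03,-0.05,0.25,0,0,-0.01,0],[-0.03,-0.05,0.26,0,0,-0.01,0],[-0.03,-0.04,0.26,0,0,-0.01,0],[0,0,0,0,0,0,0]]]'
python3 -m inch '[[[0.08,0.026,0.054,0,0,0,0],[0.08,0.026,0.054,0,0,0,0],[0.08,0.026,0.054,0,0,0,0],[0.08,0.026,0.054,0,0,0,0],[0.08,0.026,0.054,0,0,0,0],[0.08,0.026,0.054,0,0,0,0],[0,0,0,0,0,0,0]]]'
python3 - <<'E'
from h import *
p,d=optics.capture("side");np.savez("side2.npz",p=p,d=d)
cv2.imwrite("pics/push1.png",cv2.resize(p[140:290,200:400],None,fx=4,fy=4,interpolation=cv2.INTER_CUBIC)[:,:,::-1])
E
```

```text
time_s: 6.5
ee_pos: [0.4928, 0.1084, 0.0568]
tcp_rot: [2.905, -0.378, 0.899]
force: [0.3, 0.7, -0.0]
gripper_width: 0.0005
grip_force: 0.0
time_s: 7.2
ee_pos: [0.519, 0.093, 0.0569]
tcp_rot: [2.904, -0.379, 0.899]
force: [-0.1, -0.1, 0.0]
gripper_width: 0.0002
grip_force: 0.0
```

View pics/push1.png

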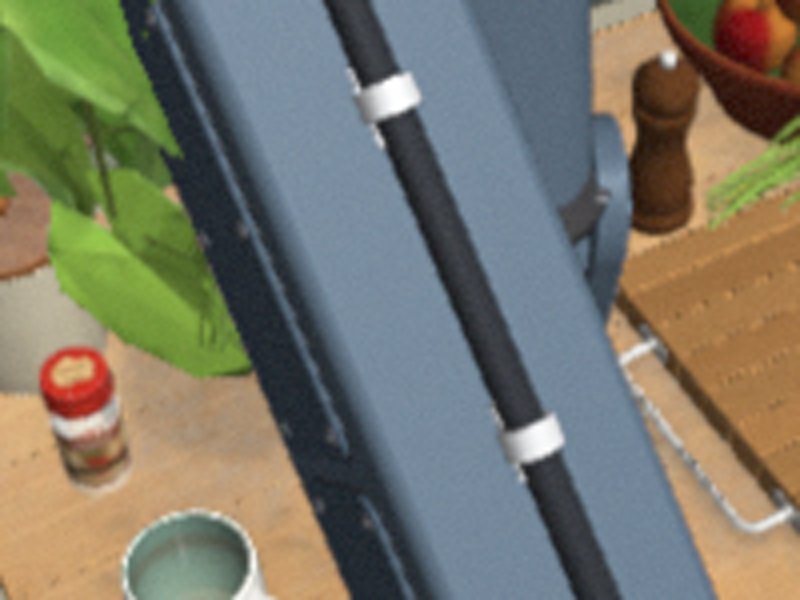

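The forearm fills the middle of the side view and hides the contact, so I'll finish the drawer by force.

```bash
python3 -m inch '[[[0.06,0.02,0.041,0,0,0,0],[0.06,0.02,0.041,0,0,0,0],[0.06,0.02,0.041,0,0,0,0],[0.06,0.02,0.041,0,0,0,0],[0.06,0.02,0.041,0,0,0,0],[0,0,0,0,0,0,0]]]'
python3 -m inch '[[[0.024,0.008,0.016,0,0,0,0],[0.024,0.008,0.016,0,0,0,0],[0,0,0,0,0,0,0]]]'
python3 - <<'E'
from h import *
s=sensors.get_state();print((np.array(s["ee_pos"])[:2]-AX)@PD,s["force"],s["wrist_torque"])
E
```

```text
time_s: 7.85
ee_pos: [0.5352, 0.0837, 0.0569]
tcp_rot: [2.904, -0.378, 0.899]
force: [-0.6, -0.5, -0.0]
gripper_width: -0.0001
grip_force: 0.0
time_s: 8.15
ee_pos: [0.5372, 0.0825, 0.0569]
tcp_rot: [2.905, -0.377, 0.898]
force: [-0.5, 0.4, -0.0]
gripper_width: -0.0
grip_force: 0.1
-0.11051940800172441 [-0.49350373  0.42961512 -0.01255768] [5.96132555e-02 2.64244927e-01 9.49449333e-05]
```

```bash
cat >f.py <<'E'
from h import *
s=sensors.get_state();print("along",round(float((np.array(s["ee_pos"])[:2]-AX)@PD*1000),1),"Fp",float(np.array(s["force"])[:2]@PD).__round__(2),np.round(s["wrist_torque"],3),np.round(s["force"],2))
E
python3 -m inch '[[[0.024,0.008,0.016,0,0,0,0],[0.024,0.008,0.016,0,0,0,0],[0,0,0,0,0,0,0]]]' >/dev/null; python3 f.py
python3 -m inch '[[[0.016,0.005,0.011,0,0,0,0],[0.016,0.005,0.011,0,0,0,0],[0,0,0,0,0,0,0]]]'>/dev/null; python3 f.py
python3 -m inch '[[[0.016,0.005,0.011,0,0,0,0],[0,0,0,0,0,0,0]]]'>/dev/null; python3 f.py
```

```text
along -107.5 Fp -0.66 [0.125 0.293 0.052] [-0.7   0.12  0.22]
along -105.6 Fp -0.78 [0.071 0.267 0.031] [-0.79  0.18  0.59]
along -104.6 Fp -0.12 [ 0.076  0.324 -0.006] [-0.42 -0.48 -0.36]
```

```bash

python3 -m inch '[[[0.016,0.005,0.011,0,0,0,0],[0,0,0,0,0,0,0]]]'>/dev/null; python3 f.py
python3 -m inch '[[[0.016,0.005,0.011,0,0,0,0],[0,0,0,0,0,0,0]]]'>/dev/null; python3 f.py
```

```text
along -103.6 Fp 0.13 [ 0.136  0.304 -0.033] [0.21 0.1  0.16]
along -102.8 Fp -0.56 [0.082 0.286 0.006] [-0.78 -0.23 -0.76]
```

```bash
for i in 1; do
python3 -m inch '[[[0.016,0.005,0.011,0,0,0,0],[0,0,0,0,0,0,0]]]'>/dev/null; python3 f.py
done
python3 -m inch '[[[0.016,0.005,0.011,0,0,0,0],[0,0,0,0,0,0,0]]]'>/dev/null; python3 f.py
```

```text
along -102.5 Fp -3.04 [0.383 0.484 0.12 ] [-2.22  2.23  1.27]
along -102.2 Fp -6.67 [0.447 0.554 0.232] [-5.01  4.64  3.42]
```

The force rise at about -102.5 mm, close to the -104 mm I predicted, means the drawer is home. Now I'll retreat and bring the tool upright.

```bash
python3 -m inch '[[[-0.16,-0.05,-0.11,0,0,0,0],[-0.32,-0.1,-0.22,0,0,0,0],[-0.32,-0.1,-0.22,0,0,0,0]]]'
python3 - <<'E'
from h import *
p,r=now();az=np.radians(-15)
p,r=rows(p,r,[((.47,.09,.30),oriy(az,.5),6),((.55,0.0,.30),oriy(az,0),12)]);print(p)
E
```

```text
time_s: 10.05
ee_pos: [0.5023, 0.102, 0.0573]
tcp_rot: [2.903, -0.379, 0.901]
force: [-1.2, 0.6, -1.0]
gripper_width: -0.0001
grip_force: 0.0
[[[0.38,0.07,-0.72,0,-0.21,0,0],[0.37,0.06,-0.73,0,-0.21,0.01,0],[0.36,0.07,-0.73,0,-0.22,0,0],[0.34,0.07,-0.74,0,-0.21,0.01,0],[0.33,0.07,-0.74,0,-0.21,0,0],[0.32,0.06,-0.75,0.01,-0.21,0.01,0],[0.15,0.11,0.08,0,-0.52,0,0],[0.15,0.11,0.07,0,-0.52,0,0],[0.15,0.11,0.07,0,-0.52,0,0],[0.16,0.11,0.06,0,-0.52,0,0],[0.16,0.11,0.06,0,-0.53,0,0],[0.16,0.11,0.05,0,-0.52,0,0]]]
[[[0.16,0.11,0.04,0,-0.52,0,0],[0.16,0.11,0.03,0,-0.52,0,0],[0.17,0.12,0.03,0,-0.52,0,0],[0.16,0.11,0.02,-0.01,-0.52,0,0],[0.17,0.11,0.02,0,-0.52,0,0],[0.17,0.11,0,0,-0.52,0,0]]]
[ 5.50087048e-01 -1.55041777e-04  3.00139828e-01]
```

```bash
python3 -m inch '[[[0.38,0.07,-0.72,0,-0.21,0,0],[0.37,0.06,-0.73,0,-0.21,0,0],[0.36,0.07,-0.73,0,-0.22,0,0],[0.34,0.07,-0.74,0,-0.21,0,0],[0.33,0.07,-0.74,0,-0.21,0,0],[0.32,0.06,-0.75,0,-0.21,0.01,0],[0.15,0.11,0.08,0,-0.52,0,0],[0.15,0.11,0.07,0,-0.52,0,0],[0.15,0.11,0.07,0,-0.52,0,0],[0.16,0.11,0.06,0,-0.52,0,0],[0.16,0.11,0.06,0,-0.53,0,0],[0.16,0.11,0.05,0,-0.52,0,0]]]'
python3 -m inch '[[[0.16,0.11,0.04,0,-0.52,0,0],[0.16,0.11,0.03,0,-0.52,0,0],[0.17,0.12,0.03,0,-0.52,0,0],[0.16,0.11,0.02,0,-0.52,0,0],[0.17,0.11,0.02,0,-0.52,0,0],[0.17,0.11,0,0,-0.52,0,0],[0,0,0,0,0,0,0]]]'
python3 - <<'E'
from h import *
s=sensors.get_state();print(s["joint_pos"])
p,r=now();az=np.radians(-15);print((r.inv()*oriy(az,0)).as_rotvec())
E
```

```text
time_s: 11.25
ee_pos: [0.467, 0.038, 0.118]
tcp_rot: [2.994, -0.423, 0.618]
force: [-0.0, 0.2, -1.0]
gripper_width: -0.0002
grip_force: 0.0
time_s: 11.95
ee_pos: [0.4555, 0.0247, 0.0566]
tcp_rot: [3.047, -0.506, 0.429]
force: [-0.4, 0.6, 0.2]
gripper_width: -0.0003
grip_force: 0.0
[-0.17956954  0.68692745  2.18119564  4.57182348  0.01961834 -2.85401962]
[-0.01241367 -0.27665712 -0.06701946]
```

The solver went into a wrist singularity with j4 and j6 at their limits, and the tool dropped low without touching anything. I'll fit the arm kinematics from the readings so far and plan a joint-space unwind.

```bash
cat >k.py <<'E'
from h import *
s=sensors.get_state()
D=[([-1.481,.529,1.434,0,1.181,-.178],[.165,-.602,.252],[-3.111,-.419,0]),
([-0.25167547,0.67651591,2.36949854,2.74954287,0.49794824,-2.85400451],[0.46206493,0.04756235,0.10322801],[2.04966359,1.7850046,0.66288321]),
([0.1080467,0.62889974,2.28319717,3.70088922,0.39441028,-1.78153817],[0.46004897,0.10521603,0.11570858],[2.905,-.388,.9]),
([-0.17956954,0.68692745,2.18119564,4.57182348,0.01961834,-2.85401962],[0.4555,0.0247,0.0566],[3.047,-.506,.429])]
def ang(j): return R.from_euler("ZYZYZ",[j[0],j[1]+j[2],j[3],j[4],j[5]])
C=(ang(D[0][0]).inv()*R.from_rotvec(D[0][2]))
A=[];B=[]
def basis(j):
    z=R.from_euler("Z",j[0]);ph=j[1]+j[2]
    zt=(ang(j)*C).as_matrix()[:,2]
    e=z.apply([1,0,0]);l=z.apply([0,1,0]);k=np.array([0,0,1.])
    return np.stack([e,k,e*np.sin(j[1])+k*np.cos(j[1]),e*np.sin(ph)+k*np.cos(ph),e*np.cos(ph)-k*np.sin(ph),zt],1)
for j,p,r in D: A.append(basis(j));B.append(p)
X=np.linalg.lstsq(np.vstack(A),np.hstack(B),rcond=None)[0]
def fk(j): return basis(j)@X, ang(j)*C
E
python3 - <<'E'
from k import *
print(X)
for j,p,r in D:
    q,o=fk(j);print((q-p)*1000,(o.inv()*R.from_rotvec(r)).as_rotvec().round(3))
E
```

```text
Traceback (most recent call last):
  File "k.py", line 8, in <module>
    C=(ang(D[0][0]).inv()*R.from_rotvec(D[0][2]))
       ~~~^^^^^^^^^
  File "k.py", line 7, in ang
    def ang(j): return R.from_euler("ZYZYZ",[j[0],j[1]+j[2],j[3],j[4],j[5]])
                       ~~~~~~~~~~~~^^^^^^^^^^^^^^^^^^^^^^^^^^^^^^^^^^^^^^^^^
  File "scipy/spatial/transform/_rotation.pyx", line 1413, in scipy.spatial.transform._rotation.Rotation.from_euler
ValueError: Expected axis specification to be a non-empty string of upto 3 characters, got ZYZYZ
```

```bash
sed -i 's/^def ang.*/def ang(j): return R.from_euler("ZYZ",[j[0],j[1]+j[2],j[3]])*R.from_euler("YZ",[j[4],j[5]])/' k.py
python3 - <<'E'
from k import *
print(X)
for j,p,r in D:
    q,o=fk(j);print((q-p)*1000,(o.inv()*R.from_rotvec(r)).as_rotvec().round(3))
E
```

```text
[0.03398753 0.25015998 0.54730395 0.37166337 0.10142746 0.23552436]
[-109.93980158   -9.80837424   -0.65473783] [-0. -0.  0.]
[ -30.69195203 -114.12427372   -2.02435636] [-0.  0. -0.]
[   8.29152089 -102.68627293   -2.2511069 ] [-0. -0.  0.]
[ -15.52568013 -109.18612395    4.93020109] [ 0.  0. -0.]
```

```bash
sed -i 's/return np.stack(\[e,k,/return np.stack([e,l,k,/' k.py
python3 - <<'E'
from k import *
print(X)
for j,p,r in D:
    q,o=fk(j);print((q-p)*1000)
E
```

```text
[-0.00070977  0.11083335  0.27326593  0.58935599  0.39175232  0.11423715
  0.27476439]
[ 4.51151546e-01  3.63056308e-02 -2.13023014e-04]
[-0.02645336 -0.18065108 -0.01514843]
[ 0.00746447 -0.14363387  0.01300321]
[-0.03810785 -0.12260595  0.00235824]
```

The fit is near-exact, so I'll plan keyframes that unwind the wrist with j5 kept away from zero.

```bash
cat >>k.py <<'E'
from scipy.optimize import least_squares
def ik(p,w,j0): # j4..6 given
    return np.r_[least_squares(lambda q:fk(np.r_[q,w])[0]-p,j0,xtol=1e-10).x,w]
def ikpose(p,r,j0):
    def f(j):
        q,o=fk(j);return np.r_[(q-p)*5,(r.inv()*o).as_rotvec()]
    return least_squares(f,j0).x
E
python3 - <<'E'
from k import *
s=sensors.get_state();J=np.array(s["joint_pos"]);p=np.array(s["ee_pos"])
r0=R.from_rotvec(s["tcp_rot"])
pos=[p,[.45,.03,.10],[.48,.02,.25],[.52,0,.30]]
W=[J[3:],[4.15,.35,-2.45],[2.5,.4,-.9],[.6,.5,.9]]
n=[6,11,12];key=[];j=J
for a in range(3):
    for i in range(1,n[a]+1):
        t=i/n[a];j=ik(np.array(pos[a])*(1-t)+np.array(pos[a+1])*t,np.array(W[a])*(1-t)+np.array(W[a+1])*t,j[:3]);key.append(j)
# final: tool down
jf=ikpose(np.array([.623,-.033,.30]),oriy(np.radians(0),0),np.r_[j[:3],0,.8,1.5])
print(jf.round(2),fk(jf)[0])
j3=j
for i in range(1,10): key.append(j3+(jf-j3)*i/9)
print(np.array(key)[::3].round(2))
wp=[(*fk(j),1) for j in key]
pe,re=rows(p,r0,wp);print(pe,re.as_rotvec(),oriy(0,0).as_rotvec(),min(w[0][2] for w in wp))
E
```

```text
[-0.23  0.48  1.38 -0.    1.28  1.34] [ 0.623 -0.033  0.3  ]
[[-0.14  0.67  2.19  4.5   0.07 -2.79]
 [-0.05  0.65  2.22  4.29  0.24 -2.58]
 [-0.02  0.61  2.27  4.    0.35 -2.31]
 [-0.1   0.53  2.33  3.55  0.37 -1.89]
 [-0.2   0.43  2.36  3.1   0.38 -1.46]
 [-0.3   0.34  2.36  2.65  0.4  -1.04]
 [-0.39  0.28  2.33  2.18  0.42 -0.6 ]
 [-0.45  0.25  2.26  1.71  0.44 -0.15]
 [-0.45  0.21  2.16  1.23  0.47  0.3 ]
 [-0.39  0.19  2.05  0.76  0.49  0.75]
 [-0.33  0.25  1.88  0.47  0.67  1.  ]
 [-0.29  0.35  1.66  0.27  0.93  1.14]
 [-0.25  0.45  1.45  0.07  1.19  1.29]]
[[[0.02,-0.01,-0.15,-0.5,0.36,-0.45,0],[0.02,-0.01,-0.14,-0.47,0.39,-0.42,0],[0.03,0,-0.14,-0.42,0.44,-0.4,0],[0.03,0,-0.15,-0.38,0.47,-0.37,0],[0.03,0.01,-0.14,-0.33,0.5,-0.33,0],[0.05,0.02,-0.14,-0.27,0.52,-0.29,0],[0.17,0.06,-0.21,0.3,0.53,0.22,0],[0.18,0.06,-0.2,0.35,0.49,0.27,0],[0.19,0.05,-0.2,0.37,0.47,0.3,0],[0.2,0.03,-0.19,0.41,0.43,0.33,0],[0.21,0.03,-0.18,0.42,0.41,0.35,0],[0.22,0.01,-0.18,0.43,0.36,0.35,0]]]
[[[0.22,0,-0.17,0.43,0.34,0.35,0],[0.22,-0.01,-0.17,0.44,0.3,0.33,0],[0.23,-0.02,-0.16,0.42,0.27,0.29,0],[0
[... 256 characters left out ...]
,-0.08,0],[0.11,0,-0.02,0.02,-0.36,-0.15,0]]]
[[[0.11,-0.01,-0.02,-0.08,-0.39,-0.2,0],[0.1,0,-0.02,-0.18,-0.39,-0.26,0],[0.11,0,-0.03,-0.29,-0.39,-0.29,0],[0.11,0,-0.03,-0.38,-0.36,-0.31,0],[0.11,0.01,-0.04,-0.48,-0.33,-0.33,0],[0.26,-0.13,0.21,0.33,-0.71,-0.39,0],[0.23,-0.06,0.17,0.21,-0.76,-0.36,0],[0.23,-0.01,0.14,0.07,-0.79,-0.31,0],[0.2,0.04,0.11,-0.05,-0.83,-0.26,0],[0.2,0.09,0.07,-0.17,-0.84,-0.2,0],[0.19,0.13,0.04,-0.3,-0.85,-0.12,0],[0.18,0.16,0,-0.4,-0.84,-0.05,0]]]
[[[0.18,0.19,-0.03,-0.51,-0.82,0.05,0],[0.17,0.2,-0.06,-0.59,-0.79,0.13,0]]]
[ 0.62316545 -0.03284512  0.29980887] [-3.14146691e+00 -5.59018453e-04 -3.43388949e-04] [3.14159265 0.         0.        ] 0.06386963923000744
```

```bash
python3 -m inch '[[[0.02,-0.01,-0.15,-0.5,0.36,-0.45,0],[0.02,-0.01,-0.14,-0.47,0.39,-0.42,0],[0.03,0,-0.14,-0.42,0.44,-0.4,0],[0.03,0,-0.15,-0.38,0.47,-0.37,0],[0.03,0.01,-0.14,-0.33,0.5,-0.33,0],[0.05,0.02,-0.14,-0.27,0.52,-0.29,0],[0.17,0.06,-0.21,0.3,0.53,0.22,0],[0.18,0.06,-0.2,0.35,0.49,0.27,0],[0.19,0.05,-0.2,0.37,0.47,0.3,0],[0.2,0.03,-0.19,0.41,0.43,0.33,0],[0.21,0.03,-0.18,0.42,0.41,0.35,0],[0.22,0.01,-0.18,0.43,0.36,0.35,0]]]'
python3 - <<'E'
from k import *
print(np.round(s["joint_pos"],2))
E
```

```text
time_s: 13.15
ee_pos: [0.466, 0.0253, 0.1837]
tcp_rot: [2.867, -0.351, 1.051]
force: [0.4, -0.1, -0.1]
gripper_width: 0.0001
grip_force: 0.0
[-0.16  0.46  2.35  3.24  0.37 -1.6 ]
```

On plan, so I'll continue.

```bash
python3 -m inch '[[[0.22,0,-0.17,0.43,0.34,0.35,0],[0.22,-0.01,-0.17,0.44,0.3,0.33,0],[0.23,-0.02,-0.16,0.42,0.27,0.29,0],[0.23,-0.03,-0.15,0.41,0.23,0.25,0],[0.23,-0.05,-0.15,0.39,0.2,0.2,0],[0.11,0,-0.01,0.37,-0.1,0.26,0],[0.11,0,0,0.34,-0.14,0.21,0],[0.11,0,-0.01,0.3,-0.19,0.14,0],[0.11,-0.01,-0.01,0.25,-0.25,0.07,0],[0.11,0,-0.02,0.18,-0.29,0,0],[0.12,-0.01,-0.01,0.11,-0.33,-0.08,0],[0.11,0,-0.02,0.02,-0.36,-0.15,0]]]'
python3 -c "
from k import *
print(np.round(s['joint_pos'],2))"
python3 -m inch '[[[0.11,-0.01,-0.02,-0.08,-0.39,-0.2,0],[0.1,0,-0.02,-0.18,-0.39,-0.26,0],[0.11,0,-0.03,-0.29,-0.39,-0.29,0],[0.11,0,-0.03,-0.38,-0.36,-0.31,0],[0.11,0.01,-0.04,-0.48,-0.33,-0.33,0],[0,0,0,0,0,0,0]]]'
python3 - <<'E'
from k import *
print(np.round(s["joint_pos"],2))
p,r=now()
pe,re=rows(p,r,[((.58,-.02,.30),oriy(0,0),13)]);print(pe)
a,d=optics.capture("top");np.savez("top3.npz",p=a,d=d);b,e=optics.capture("side");np.savez("side3.npz",p=b,d=e)
cv2.imwrite("pics/mid.png",np.hstack([cv2.resize(x,None,fx=2.5,fy=2.5,interpolation=cv2.INTER_CUBIC) for x in(a[110:270,250:410],b[120:280,220:380])])[:,:,::-1])
E
```

```text
time_s: 14.35
ee_pos: [0.5027, 0.0086, 0.2807]
tcp_rot: [-2.677, 0.347, -1.01]
force: [0.3, -0.1, 0.3]
gripper_width: 0.0001
grip_force: 0.0
[-0.46  0.22  2.2   1.38  0.46  0.16]
time_s: 14.95
ee_pos: [0.5208, 0.0009, 0.303]
tcp_rot: [-2.88, 0.226, -0.846]
force: [0.5, 0.8, 0.2]
gripper_width: -0.0001
grip_force: 0.0
[-0.36  0.18  2.02  0.6   0.5   0.9 ]
[[[0.08,0.02,0.05,-0.13,-0.55,-0.15,0],[0.08,0.03,0.05,-0.13,-0.55,-0.14,0],[0.08,0.02,0.04,-0.12,-0.54,-0.15,0],[0.09,0.02,0.04,-0.13,-0.55,-0.15,0],[0.08,0.03,0.04,-0.13,-0.55,-0.14,0],[0.09,0.02,0.03,-0.13,-0.55,-0.15,0],[0.09,0.03,0.04,-0.13,-0.55,-0.14,0],[0.09,0.03,0.02,-0.12,-0.54,-0.15,0],[0.09,0.02,0.03,-0.13,-0.55,-0.15,0],[0.09,0.03,0.01,-0.13,-0.55,-0.14,0],[0.09,0.03,0.02,-0.13,-0.55,-0.15,0],[0.09,0.03,0.01,-0.13,-0.55,-0.15,0]]]
[[[0.09,0.03,0.01,-0.13,-0.54,-0.14,0]]]
[ 0.57999968 -0.01991115  0.30004995]
```

View pics/mid.png

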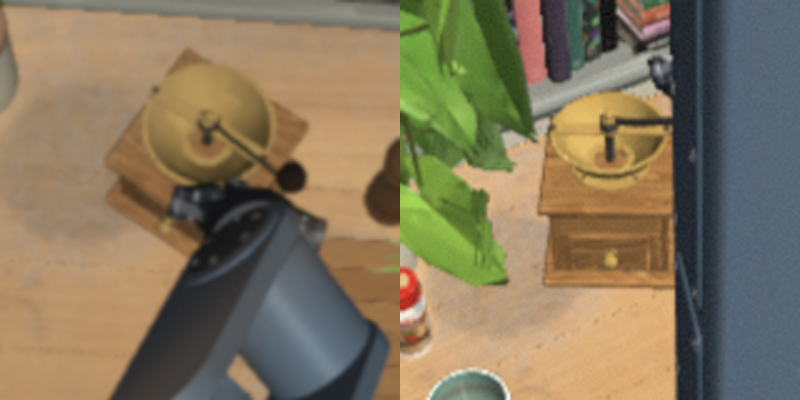

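The drawer is home flush, with its knob at about (612,258) of the crop. The mill and crank look unmoved, with the crank knob at (290,176). Moving to the crank start.

```bash
python3 -m inch '[[[0.08,0.02,0.05,-0.13,-0.55,-0.15,0],[0.08,0.03,0.05,-0.13,-0.55,-0.14,0],[0.08,0.02,0.04,-0.12,-0.54,-0.15,0],[0.09,0.02,0.04,-0.13,-0.55,-0.15,0],[0.08,0.03,0.04,-0.13,-0.55,-0.14,0],[0.09,0.02,0.03,-0.13,-0.55,-0.15,0],[0.09,0.03,0.04,-0.13,-0.55,-0.14,0],[0.09,0.03,0.02,-0.12,-0.54,-0.15,0],[0.09,0.02,0.03,-0.13,-0.55,-0.15,0],[0.09,0.03,0.01,-0.13,-0.55,-0.14,0],[0.09,0.03,0.02,-0.13,-0.55,-0.15,0],[0.09,0.03,0.01,-0.13,-0.55,-0.15,0]]]'
python3 - <<'E'
from h import *
f=np.load("top3.npz");Q=cloud("top",f["d"])[110:185,290:385].reshape(-1,3);z=Q[:,2]
h=Q[(z>.160)&(z<.18)&(Q[:,0]>.62)];c=np.linalg.lstsq(np.c_[2*h[:,:2],np.ones(len(h))],(h[:,:2]**2).sum(1),rcond=None)[0];print("rim fit",c[:2],np.sqrt(c[2]+c[0]**2+c[1]**2))
p,r=now();d=oriy(0,0)
p,r=rows(p,r,[((.626,-.0375,.30),d,3),((.626,-.0375,.207),d,5)]);print(p)
E
```

```text
time_s: 16.25
ee_pos: [0.5734, -0.0183, 0.2974]
tcp_rot: [-3.126, 0.02, -0.056]
force: [-0.3, 0.1, 0.5]
gripper_width: -0.0001
grip_force: 0.0
rim fit [0.64542975 0.02871335] 0.047706368160935715
[[[0.35,0.12,-0.01,-0.06,-0.15,-0.05,0],[0.36,0.13,-0.01,-0.07,-0.15,-0.06,0],[0.35,0.12,-0.01,-0.06,-0.15,-0.05,0],[0,0,0.37,0,0,0,0],[0,0,0.37,0,0,0,0],[0,0,0.38,0,0,0,0],[0,0,0.37,0,0,0,0],[0,0,0.37,0,0,0,0]]]
[ 0.62614543 -0.03728364  0.20692929]
```

```bash
python3 -m inch '[[[0.35,0.12,-0.01,-0.06,-0.15,-0.05,0],[0.36,0.13,-0.01,-0.07,-0.15,-0.06,0],[0.35,0.12,-0.01,-0.06,-0.15,-0.05,0],[0,0,0.37,0,0,0,0],[0,0,0.37,0,0,0,0],[0,0,0.38,0,0,0,0],[0,0,0.37,0,0,0,0],[0,0,0.37,0,0,0,0],[0,0,0,0,0,0,0]]]'
cat >c.py <<'E'
from h import *
import sys
p,r=now();v=p[:2]-AX;g0=np.degrees(np.arctan2(v[1],v[0]))
print("gamma",g0,"rho",np.hypot(*v)*1000,"z",p[2],(r.inv()*oriy(0,0)).as_rotvec().round(4))
end,n=float(sys.argv[1]),int(sys.argv[2])
k=round((g0-end)/360)  # keep end below g0
while end>g0: end-=360
rows(p,r,[((*(AX+.068*np.array([np.cos(a),np.sin(a)])),.207),oriy(0,0),1) for a in np.radians(np.linspace(g0,end,n+1)[1:])])
E
python3 c.py 197 12
```

```text
time_s: 17.15
ee_pos: [0.6244, -0.0374, 0.2045]
tcp_rot: [-3.14, 0.002, 0.007]
force: [-1.6, 0.4, 0.6]
gripper_width: -0.0001
grip_force: 0.0
gamma -98.52645416260818 rho 68.10713087841104 z 0.2045138031818641 [-0.0014  0.0046 -0.001 ]
[[[-0.12,-0.03,-0.05,-0.02,0.06,-0.01,0],[-0.13,-0.03,0,0,0,0,0],[-0.12,-0.05,0,0,0,0,0],[-0.11,-0.06,0,0,0,0,0],[-0.11,-0.07,0,0,0,0,0],[-0.1,-0.08,0,0,0,0,0],[-0.09,-0.08,0,0,0,0,0],[-0.08,-0.1,0,0,0,0,0],[-0.08,-0.1,0,0,0,0,0],[-0.06,-0.11,0,0,0,0,0],[-0.06,-0.12,0,0,0,0,0],[-0.04,-0.12,0,0,0,0,0]]]
```

```bash
python3 -m inch '[[[-0.12,-0.03,-0.05,-0.02,0.06,-0.01,0],[-0.13,-0.03,0,0,0,0,0],[-0.12,-0.05,0,0,0,0,0],[-0.11,-0.06,0,0,0,0,0],[-0.11,-0.07,0,0,0,0,0],[-0.1,-0.08,0,0,0,0,0],[-0.09,-0.08,0,0,0,0,0],[-0.08,-0.1,0,0,0,0,0],[-0.08,-0.1,0,0,0,0,0],[-0.06,-0.11,0,0,0,0,0],[-0.06,-0.12,0,0,0,0,0],[-0.04,-0.12,0,0,0,0,0]]]'; python3 c.py 53 24
python3 - <<'E'
from h import *
a,d=optics.capture("top");b,e=optics.capture("side")
cv2.imwrite("pics/crank1.png",np.hstack([cv2.resize(x,None,fx=2.5,fy=2.5,interpolation=cv2.INTER_CUBIC) for x in(a[90:250,250:410],b[120:280,220:380])])[:,:,::-1])
E
```

```text
time_s: 18.35
ee_pos: [0.5721, 0.01, 0.2101]
tcp_rot: [3.137, 0.0, 0.013]
force: [1.0, -1.4, 0.1]
gripper_width: -0.0001
grip_force: 0.5
gamma -162.193352956391 rho 65.53034161968056 z 0.2101281994712904 [ 0.0046 -0.0082  0.0001]
[[[-0.08,-0.12,0.06,0.06,-0.1,0,0],[-0.03,-0.15,0,0,0,0,0],[0,-0.14,0,0,0,0,0],[0.01,-0.14,0,0,0,0,0],[0.02,-0.14,0,0,0,0,0],[0.04,-0.14,0,0,0,0,0],[0.05,-0.13,0,0,0,0,0],[0.07,-0.13,0,0,0,0,0],[0.07,-0.12,0,0,0,0,0],[0.1,-0.11,0,0,0,0,0],[0.1,-0.1,0,0,0,0,0],[0.11,-0.09,0,0,0,0,0]]]
[[[0.12,-0.08,0,0,0,0,0],[0.13,-0.06,0,0,0,0,0],[0.13,-0.05,0,0,0,0,0],[0.14,-0.03,0,0,0,0,0],[0.14,-0.03,0,0,0,0,0],[0.15,0,0,0,0,0,0],[0.14,0.01,0,0,0,0,0],[0.14,0.02,0,0,0,0,0],[0.14,0.04,0,0,0,0,0],[0.13,0.06,0,0,0,0,0],[0.13,0.06,0,0,0,0,0],[0.12,0.08,0,0,0,0,0]]]
```

View pics/crank1.png

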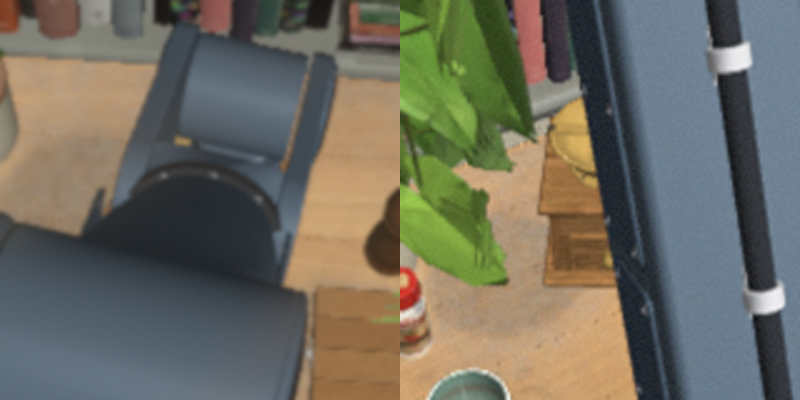

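The arm hides the crank in both views, but the mill's board corner at (545,212) hasn't moved. Continuing.

```bash
python3 -m inch '[[[0,0,0,0,0,0,0]]]' | head -2;  python3 c.py 52 24
```

```text
time_s: 18.55
ee_pos: [0.5721, 0.0099, 0.2101]
gamma -162.14185364690363 rho 65.56462527130758 z 0.21006353464191133 [ 0.0043 -0.0076  0.0005]
[[[-0.08,-0.12,0.06,0.05,-0.1,0.01,0],[-0.03,-0.15,0,0,0,0,0],[0,-0.14,0,0,0,0,0],[0.01,-0.15,0,0,0,0,0],[0.02,-0.14,0,0,0,0,0],[0.04,-0.14,0,0,0,0,0],[0.05,-0.13,0,0,0,0,0],[0.07,-0.13,0,0,0,0,0],[0.08,-0.12,0,0,0,0,0],[0.09,-0.11,0,0,0,0,0],[0.1,-0.1,0,0,0,0,0],[0.12,-0.09,0,0,0,0,0]]]
[[[0.12,-0.07,0,0,0,0,0],[0.13,-0.07,0,0,0,0,0],[0.14,-0.05,0,0,0,0,0],[0.14,-0.03,0,0,0,0,0],[0.14,-0.02,0,0,0,0,0],[0.14,0,0,0,0,0,0],[0.15,0.01,0,0,0,0,0],[0.14,0.03,0,0,0,0,0],[0.14,0.04,0,0,0,0,0],[0.13,0.05,0,0,0,0,0],[0.13,0.07,0,0,0,0,0],[0.11,0.09,0,0,0,0,0]]]
```

```bash
python3 -m inch '[[[-0.06,-0.13,0.04,0.02,-0.05,0,0],[-0.03,-0.15,0,0,0,0,0],[0,-0.14,0,0,0,0,0],[0.01,-0.15,0,0,0,0,0],[0.02,-0.14,0,0,0,0,0],[0.04,-0.14,0,0,0,0,0],[0.05,-0.13,0,0,0,0,0],[0.07,-0.13,0,0,0,0,0],[0.08,-0.12,0,0,0,0,0],[0.09,-0.11,0,0,0,0,0],[0.1,-0.1,0,0,0,0,0],[0.12,-0.09,0,0,0,0,0]]]'; python3 c.py 52 12
python3 -m inch '[[[0.12,-0.07,0,0,0,0,0],[0.13,-0.07,0,0,0,0,0],[0.14,-0.05,0,0,0,0,0],[0.14,-0.03,0,0,0,0,0],[0.14,-0.02,0,0,0,0,0],[0.14,0,0,0,0,0,0],[0.15,0.01,0,0,0,0,0],[0.14,0.03,0,0,0,0,0],[0.14,0.04,0,0,0,0,0],[0.13,0.05,0,0,0,0,0],[0.13,0.07,0,0,0,0,0],[0.11,0.09,0,0,0,0,0]]]'; python3 c.py -92 24
python3 - <<'E'
from h import *
a,d=optics.capture("top");b,e=optics.capture("side");np.savez("top4.npz",p=a,d=d);np.savez("side4.npz",p=b,d=e)
for n,f in(("top",(a,d)),("side",(b,e))):
    Q=cloud(n,f[1]).reshape(-1,3);C=f[0].reshape(-1,3).astype(int)
    m=(Q[:,2]>.195)&(Q[:,2]<.245)&(abs(np.hypot(*(Q[:,:2]-AX).T)-.1)<.02)&(C.sum(1)<160)
    k=Q[m];print(n,len(k),np.median(k,0) if len(k) else "",[np.degrees(np.arctan2(*(np.median(k,0)[:2]-AX)[::-1]))] if len(k) else "")
E
```

```text
time_s: 19.75
ee_pos: [0.5976, 0.0854, 0.2085]
tcp_rot: [3.136, 0.0, 0.008]
force: [1.4, -8.0, 4.8]
gripper_width: -0.0002
grip_force: 4.6
gamma 123.64624047327408 rho 66.53014521498959 z 0.20848736058397105 [ 0.0051 -0.0051  0.0002]
[[[0.11,-0.1,0.03,0.06,-0.06,0,0],[0.12,-0.06,0,0,0,0,0],[0.14,-0.04,0,0,0,0,0],[0.14,-0.03,0,0,0,0,0],[0.14,-0.02,0,0,0,0,0],[0.14,0,0,0,0,0,0],[0.14,0.01,0,0,0,0,0],[0.14,0.03,0,0,0,0,0],[0.13,0.04,0,0,0,0,0],[0.13,0.06,0,0,0,0,0],[0.13,0.06,0,0,0,0,0],[0.11,0.09,0,0,0,0,0]]]
time_s: 20.95
ee_pos: [0.678, 0.0834, 0.2084]
tcp_rot: [3.139, 0.0, 0.007]
force: [-0.6, 0.9, -0.6]
gripper_width: -0.0
grip_force: 0.6
gamma 50.78310203433409 rho 68.87822063530295 z 0.2083509352346081 [ 0.0026 -0.0046  0.0001]
[[[0.09,0.11,0.03,0.03,-0.06,0,0],[0.1,0.1,0,0,0,0,0],[0.08,0.12,0,0,0,0,0],[0.07,0.12,0,0,0,0,0],[0.06,0.13,0,0,0,0,0],[0.04,0.13,0,0,0,0,0],[0.03,0.14,0,0,0,0,0],[0.02,0.14,0,0,0,0,0],[0,0.14,0,0,0,0,0],[-0.02,0.14,0,0,0,0,0],[-0.03,0.14,0,0,0,0,0],[-0.04,0.14,0,0,0,0,0]]]
[[[-0.05,0.13,0,0,0,0,0],[-0.07,0.12,0,0,0,0,0],[-0.09,0.11,0,0,0,0,0],[-0.09,0.11,0,0,0,0,0],[-0.1,0.09,0,0,0,0,0],[-0.12,0.09,0,0,0,0,0],[-0.12,0.07,0,0,0,0,0],[-0.13,0.06,0,0,0,0,0],[-0.13,0.05,0,0,0,0,0],[-0.14,0.03,0,0,0,0,0],[-0.14,0.01,0,0,0,0,0],[-0.14,0.01,0,0,0,0,0]]]
top 0  
side 0
```

Pressing to 8 N with a grip force of 4.6 suggests the finger's side touched the knob near γ≈124°. I'll check whether the mill moved and use a smaller radius from here.

```bash
python3 - <<'E'
from h import *
g=lambda f:np.load(f)["p"]
a,b=g("side0.npz"),g("side4.npz");t0,t1=g("top0.npz"),g("top4.npz")
def sh(A,B,u,v,w=9):
    T=A[v-w:v+w,u-w:u+w];S=B[v-w-6:v+w+6,u-w-6:u+w+6]
    m=cv2.matchTemplate(S,T,cv2.TM_CCOEFF_NORMED);_,s,_,l=cv2.minMaxLoc(m);return l[0]-6,l[1]-6,round(s,2)
for u,v in((276,200),(285,230),(290,200),(300,205),(320,230),(285,170)): print("s",u,v,sh(a,b,u,v))
for u,v in((325,132),(310,145),(297,175),(300,205),(345,215),(370,160)): print("t",u,v,sh(t0,t1,u,v))
cv2.imwrite("pics/crank2.png",np.hstack([cv2.resize(x,None,fx=2.5,fy=2.5,interpolation=cv2.INTER_CUBIC) for x in(t1[90:250,250:410],b[120:280,220:380])])[:,:,::-1])
E
```

```text
s 276 200 (-1, 0, 0.76)
s 285 230 (-1, 0, 0.74)
s 290 200 (2, -6, 0.37)
s 300 205 (6, -6, 0.23)
s 320 230 (-6, 6, 0.38)
s 285 170 (5, 3, 0.41)
t 325 132 (-1, 6, 0.18)
t 310 145 (6, 5, 0.11)
t 297 175 (6, -6, -0.13)
t 300 205 (6, -6, 0.37)
t 345 215 (0, 0, 1.0)
t 370 160 (0, -1, 0.99)
```

View pics/crank2.png

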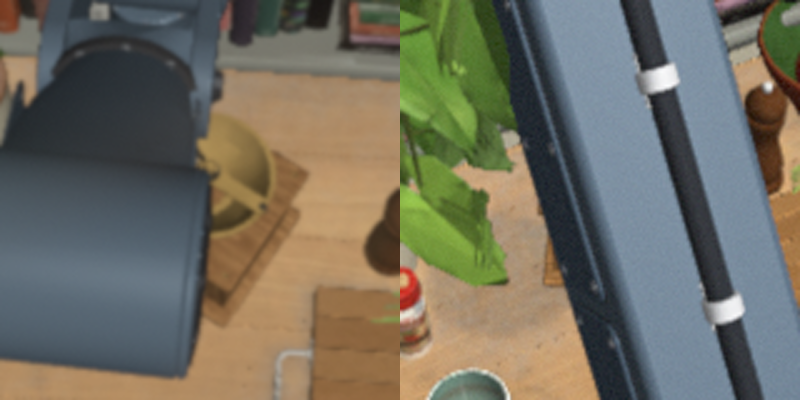

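The mill's right side at (300,160) of the crop hasn't shifted beyond about a pixel, and the crank is clear of the hopper's right half. Going on at 56 mm radius.

```bash
sed -i 's/\.068\*/.056*/;s/\.207)/.2075)/' c.py; python3 c.py -94 24
```

```text
gamma 49.70111215912958 rho 68.84793267421715 z 0.20866283101101585 [ 0.0033 -0.007  -0.001 ]
[[[-0.08,0.28,0.02,0.04,-0.09,-0.01,0],[0.08,0.08,0,0,0,0,0],[0.06,0.1,0,0,0,0,0],[0.06,0.1,0,0,0,0,0],[0.04,0.11,0,0,0,0,0],[0.04,0.11,0,0,0,0,0],[0.02,0.12,0,0,0,0,0],[0.01,0.11,0,0,0,0,0],[0,0.12,0,0,0,0,0],[-0.02,0.12,0,0,0,0,0],[-0.02,0.11,0,0,0,0,0],[-0.04,0.11,0,0,0,0,0]]]
[[[-0.05,0.11,0,0,0,0,0],[-0.06,0.1,0,0,0,0,0],[-0.07,0.09,0,0,0,0,0],[-0.08,0.09,0,0,0,0,0],[-0.09,0.07,0,0,0,0,0],[-0.1,0.07,0,0,0,0,0],[-0.1,0.06,0,0,0,0,0],[-0.11,0.04,0,0,0,0,0],[-0.11,0.04,0,0,0,0,0],[-0.11,0.02,0,0,0,0,0],[-0.12,0.01,0,0,0,0,0],[-0.12,0,0,0,0,0,0]]]
```

```bash
python3 -m inch '[[[-0.06,0.12,0.01,0,0,0,0],[-0.02,0.16,0,0,0,0,0],[0.08,0.08,0,0,0,0,0],[0.06,0.1,0,0,0,0,0],[0.06,0.1,0,0,0,0,0],[0.04,0.11,0,0,0,0,0],[0.04,0.11,0,0,0,0,0],[0.02,0.12,0,0,0,0,0],[0.01,0.11,0,0,0,0,0],[0,0.12,0,0,0,0,0],[-0.02,0.12,0,0,0,0,0],[-0.02,0.11,0,0,0,0,0]]]'
python3 -m inch '[[[-0.04,0.11,0,0,0,0,0],[-0.05,0.11,0,0,0,0,0],[-0.06,0.1,0,0,0,0,0],[-0.07,0.09,0,0,0,0,0],[-0.08,0.09,0,0,0,0,0],[-0.09,0.07,0,0,0,0,0],[-0.1,0.07,0,0,0,0,0],[-0.1,0.06,0,0,0,0,0],[-0.11,0.04,0,0,0,0,0],[-0.11,0.04,0,0,0,0,0],[-0.11,0.02,0,0,0,0,0],[-0.12,0.01,0,0,0,0,0]]]'
python3 c.py 124 24
```

```text
time_s: 22.25
ee_pos: [0.6872, 0.0149, 0.2084]
tcp_rot: [3.138, -0.0, 0.008]
force: [0.3, 1.2, 0.2]
gripper_width: 0.0002
grip_force: 0.6
time_s: 23.45
ee_pos: [0.635, -0.0253, 0.2083]
tcp_rot: [3.138, -0.0, 0.009]
force: [2.3, 0.4, 0.3]
gripper_width: 0.0001
grip_force: 0.8
gamma -89.49262855467386 rho 55.25845959819668 z 0.2083260378971699 [ 0.0032 -0.0058 -0.0002]
[[[-0.12,0.01,0.02,0.04,-0.07,0,0],[-0.12,-0.02,0,0,0,0,0],[-0.11,-0.03,0,0,0,0,0],[-0.11,-0.04,0,0,0,0,0],[-0.11,-0.06,0,0,0,0,0],[-0.1,-0.06,0,0,0,0,0],[-0.09,-0.08,0,0,0,0,0],[-0.09,-0.08,0,0,0,0,0],[-0.07,-0.09,0,0,0,0,0],[-0.07,-0.1,0,0,0,0,0],[-0.05,-0.11,0,0,0,0,0],[-0.04,-0.11,0,0,0,0,0]]]
[[[-0.03,-0.12,0,0,0,0,0],[-0.02,-0.12,0,0,0,0,0],[0,-0.12,0,0,0,0,0],[0.01,-0.11,0,0,0,0,0],[0.02,-0.12,0,0,0,0,0],[0.03,-0.12,0,0,0,0,0],[0.05,-0.11,0,0,0,0,0],[0.06,-0.1,0,0,0,0,0],[0.06,-0.1,0,0,0,0,0],[0.08,-0.09,0,0,0,0,0],[0.09,-0.08,0,0,0,0,0],[0.09,-0.07,0,0,0,0,0]]]
```

```bash
python3 -m inch '[[[-0.12,0.01,0.02,0.04,-0.07,0,0],[-0.12,-0.02,0,0,0,0,0],[-0.11,-0.03,0,0,0,0,0],[-0.11,-0.04,0,0,0,0,0],[-0.11,-0.06,0,0,0,0,0],[-0.1,-0.06,0,0,0,0,0],[-0.09,-0.08,0,0,0,0,0],[-0.09,-0.08,0,0,0,0,0],[-0.07,-0.09,0,0,0,0,0],[-0.07,-0.1,0,0,0,0,0],[-0.05,-0.11,0,0,0,0,0],[-0.04,-0.11,0,0,0,0,0]]]'
python3 -m inch '[[[-0.03,-0.12,0,0,0,0,0],[-0.02,-0.12,0,0,0,0,0],[0,-0.12,0,0,0,0,0],[0.01,-0.11,0,0,0,0,0],[0.02,-0.12,0,0,0,0,0],[0.03,-0.12,0,0,0,0,0]]]'
python3 -m inch '[[[0.05,-0.11,0,0,0,0,0],[0.06,-0.1,0,0,0,0,0],[0.06,-0.1,0,0,0,0,0],[0.08,-0.09,0,0,0,0,0],[0.09,-0.08,0,0,0,0,0],[0.09,-0.07,0,0,0,0,0]]]'
python3 c.py 0 21
```

```text
time_s: 24.65
ee_pos: [0.5807, 0.0139, 0.2071]
tcp_rot: [-3.142, -0.0, 0.002]
force: [1.1, -1.0, -0.3]
gripper_width: 0.0
grip_force: 0.7
time_s: 25.25
ee_pos: [0.5814, 0.0495, 0.2071]
tcp_rot: [-3.141, 0.0, 0.002]
force: [0.4, -2.4, 0.5]
gripper_width: 0.0001
grip_force: 0.6
time_s: 25.85
ee_pos: [0.6033, 0.0768, 0.207]
tcp_rot: [-3.141, -0.0, 0.002]
force: [-0.6, -0.6, 0.1]
gripper_width: 0.0002
grip_force: 0.6
gamma 123.72097517610281 rho 56.272961623295664 z 0.20703955072879596 [-0.0003  0.0014  0.    ]
[[[0.1,-0.05,-0.01,0,0.02,0,0],[0.11,-0.05,0,0,0,0,0],[0.11,-0.04,0,0,0,0,0],[0.11,-0.03,0,0,0,0,0],[0.11,-0.01,0,0,0,0,0],[0.12,0,0,0,0,0,0],[0.11,0.01,0,0,0,0,0],[0.11,0.02,0,0,0,0,0],[0.12,0.03,0,0,0,0,0],[0.1,0.04,0,0,0,0,0],[0.1,0.06,0,0,0,0,0],[0.1,0.06,0,0,0,0,0]]]
[[[0.09,0.08,0,0,0,0,0],[0.08,0.08,0,0,0,0,0],[0.07,0.09,0,0,0,0,0],[0.06,0.1,0,0,0,0,0],[0.05,0.1,0,0,0,0,0],[0.04,0.11,0,0,0,0,0],[0.03,0.11,0,0,0,0,0],[0.02,0.11,0,0,0,0,0],[0,0.12,0,0,0,0,0]]]
```

```bash
python3 -m inch '[[[0.1,-0.05,0,0,0,0,0],[0.11,-0.05,0,0,0,0,0],[0.11,-0.04,0,0,0,0,0],[0.11,-0.03,0,0,0,0,0],[0.11,-0.01,0,0,0,0,0],[0.12,0,0,0,0,0,0],[0.11,0.01,0,0,0,0,0],[0.11,0.02,0,0,0,0,0],[0.12,0.03,0,0,0,0,0],[0.1,0.04,0,0,0,0,0],[0.1,0.06,0,0,0,0,0],[0.1,0.06,0,0,0,0,0]]]'
python3 -m inch '[[[0.09,0.08,0,0,0,0,0],[0.08,0.08,0,0,0,0,0],[0.07,0.09,0,0,0,0,0],[0.06,0.1,0,0,0,0,0],[0.05,0.1,0,0,0,0,0],[0.02,0.05,0,0,0,0,0],[0.02,0.05,0,0,0,0,0],[0.02,0.05,0,0,0,0,0],[0.02,0.05,0,0,0,0,0],[0,0.05,0,0,0,0,0],[0,0,0,0,0,0,0]]]'
python3 c.py -5 2
python3 -m inch '[[[-0.02,-0.2,0,0,0,0,0],[0,0,-0.6,0,0,0,0],[0,0,-0.9,0,0,0,0],[-0.6,0,-0.6,0,0,0,0],[-0.9,0,-0.1,0,0,0,0],[-0.9,0,0,0,0,0,0],[-0.4,0,0,0,0,0,0],[0,0,0,0,0,0,0]]]'
cat >look.py <<'E'
from h import *
for n in("top","side"):
    a,d=optics.capture(n);np.savez(n+"5.npz",p=a,d=d);Q=cloud(n,d).reshape(-1,3);C=a.reshape(-1,3).astype(int)
    z=Q[:,2];rr=np.hypot(*(Q[:,:2]-AX).T)
    k=Q[(z>.200)&(z<.245)&(abs(rr-.1)<.02)&(C.sum(1)<160)];print(n,"knob",len(k))
    if len(k):
        m=np.median(k,0);v=m[:2]-AX;print(m,np.hypot(*v),np.degrees(np.arctan2(v[1],v[0])))
    b=Q[(z>.120)&(z<.136)&(rr<.115)][:,:2].astype(np.float32)
    if len(b)>500: print("board",len(b),cv2.minAreaRect(b))
E
python3 look.py
```

```text
time_s: 27.05
ee_pos: [0.6685, 0.0743, 0.2071]
tcp_rot: [-3.141, 0.0, 0.001]
force: [-0.6, 0.0, -0.3]
gripper_width: 0.0001
grip_force: 0.7
time_s: 28.15
ee_pos: [0.6898, 0.0389, 0.2071]
tcp_rot: [3.141, -0.0, -0.0]
force: [-0.0, 0.1, 1.6]
gripper_width: 0.0001
grip_force: 0.0
gamma 9.162111617206515 rho 55.990029034563406 z 0.20714831600741956 [ 0.0003  0.0003 -0.0003]
[[[0.01,0.14,-0.01,0,0,0,0],[0,0.14,0,0,0,0,0]]]
time_s: 28.95
ee_pos: [0.5456, 0.0505, 0.3178]
tcp_rot: [-3.141, -0.001, 0.003]
force: [1.0, 0.8, 0.8]
gripper_width: -0.0004
grip_force: 0.0
top knob 0
side knob 3
[0.71988779 0.01997608 0.20339082] 0.08597414471421296 -6.695471907206422
board 596 ((0.6510493159294128, 0.06164662539958954), (0.07422235608100891, 0.15116320550441742), 61.68730926513672)
```

```bash
python3 -m inch '[[[0,0.9,0,0,0,0,0],[0,0.9,0,0,0,0,0],[0,0.9,0,0,0,0,0],[0,0.9,0,0,0,0,0],[0,0.9,0,0,0,0,0],[0,0.9,0,0,0,0,0],[0,0,0,0,0,0,0]]]'; python3 look.py; python3 - <<'E'
from h import *
a,b=np.load("top5.npz")["p"],np.load("side5.npz")["p"]
cv2.imwrite("pics/done1.png",np.hstack([cv2.resize(x,None,fx=2.5,fy=2.5,interpolation=cv2.INTER_CUBIC) for x in(a[100:260,250:410],b[110:270,220:380])])[:,:,::-1])
E
```

```text
time_s: 29.75
ee_pos: [0.5506, -0.2276, 0.3167]
tcp_rot: [3.138, -0.01, 0.003]
force: [-0.3, 0.9, -0.3]
gripper_width: 0.0001
grip_force: 0.0
top knob 85
[0.73070884 0.01883513 0.23379681] 0.09685450430095935 -6.619464811869329
side knob 94
[0.72530486 0.02000908 0.22839822] 0.09135283827237349 -6.278783752582332
board 1327 ((0.6317119598388672, 0.03014349937438965), (0.14577950537204742, 0.14856085181236267), 60.11276626586914)
```

View pics/done1.png

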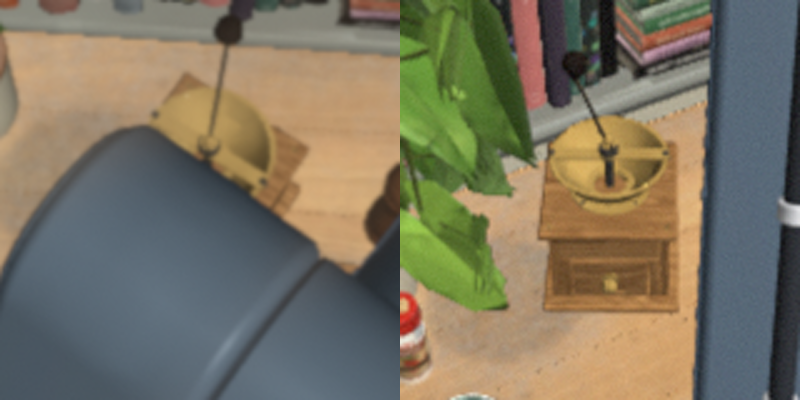

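The drawer is flush and the mill is in place (board centre within about 2 mm). The crank knob is at (229,30) of the top crop, world angle about -6.5°, so it needs about 23° more clockwise.

```bash
python3 - <<'E'
from h import *
p,r=now();d=oriy(0,0)
a=lambda g:(*(AX+.056*np.array([np.cos(np.radians(g)),np.sin(np.radians(g))])),.207)
p,r=rows(p,r,[((.686,.056,.317),d,8),((.686,.056,.207),d,4)]);print(p)
rows(p,r,[(a(g),d,1) for g in(22,18,14,10,6,2,-1,-4,-6,-8,-10)])
E
```

```text
[[[0.34,-0.7,0,0,0,0,0],[0.34,-0.69,0,0,0,-0.01,0],[0.34,-0.7,0,0,0,0,0],[0.34,-0.69,0,0,0,-0.01,0],[0.34,-0.7,-0.01,-0.01,0,0,0],[0.34,-0.7,0,0,0,0,0],[0.34,-0.69,0,0,0.01,-0.01,0],[0.34,-0.7,0,0,0,0,0],[0,0,0.55,0,0,0,0],[0,0,0.55,0,0,0,0],[0,0,0.55,0,0,0,0],[0,0,0.55,0,0,0,0]]]
[0.68614373 0.05612135 0.2070087 ]
[[[0.01,0.1,0,0,0,0,0],[0.02,0.08,0,0,0,0,0],[0.02,0.07,0,0,0,0,0],[0.02,0.08,0,0,0,0,0],[0.01,0.08,0,0,0,0,0],[0.01,0.07,0,0,0,0,0],[0,0.06,0,0,0,0,0],[-0.01,0.06,0,0,0,0,0],[0,0.04,0,0,0,0,0],[0,0.04,0,0,0,0,0],[-0.01,0.04,0,0,0,0,0]]]
```

```bash
python3 -m inch '[[[0.34,-0.7,0,0,0,0,0],[0.34,-0.69,0,0,0,-0.01,0],[0.34,-0.7,0,0,0,0,0],[0.34,-0.69,0,0,0,-0.01,0],[0.34,-0.7,0,0,0,0,0],[0.34,-0.7,0,0,0,0,0],[0.34,-0.69,0,0,0,0,0],[0.34,-0.7,0,0,0,0,0],[0,0,0,0,0,0,0]]]'
```

```text
time_s: 30.75
ee_pos: [0.6856, 0.0652, 0.3166]
tcp_rot: [-3.139, -0.015, -0.001]
force: [-0.6, 0.4, 0.4]
gripper_width: -0.0001
grip_force: 0.0
```

```bash
python3 -m inch '[[[0,0.1,0.55,0,0,0,0],[0,0.1,0.55,0,0,0,0],[0,0,0.55,0,0,0,0],[0,0,0.55,0,0,0,0],[0,0,0,0,0,0,0]]]'
python3 - <<'E'
from h import *
p,r=now();print(p)
a=lambda g:(*(AX+.056*np.array([np.cos(np.radians(g)),np.sin(np.radians(g))])),.207)
print(rows(p,oriy(0,0),[(a(g),oriy(0,0),1) for g in(22,18,14,10,6,2,-1,-4,-6,-8,-10.5)]))
E
```

```text
time_s: 31.25
ee_pos: [0.681, 0.0491, 0.2024]
tcp_rot: [-3.14, -0.004, 0.017]
force: [-0.3, 0.7, -1.1]
gripper_width: -0.0
grip_force: 0.0
[0.68098095 0.04907443 0.20236924]
[[[0.11,-0.04,-0.09,0,0,0,0],[0.03,0.08,0,0,0,0,0],[0.02,0.07,0,0,0,0,0],[0.01,0.08,0,0,0,0,0],[0.01,0.07,0,0,0,0,0],[0.01,0.08,0,0,0,0,0],[0,0.06,0,0,0,0,0],[0,0.06,0,0,0,0,0],[-0.01,0.04,0,0,0,0,0],[0,0.04,0,0,0,0,0],[-0.01,0.05,0,0,0,0,0]]]
(array([0.68948095, 0.01957443, 0.20686924]), Rotation.from_matrix(array([[ 1.,  0.,  0.],
                            [ 0., -1.,  0.],
                            [ 0.,  0., -1.]])))
```

```bash
python3 -m inch '[[[0.09,-0.03,-0.07,0,0,0,0],[0.03,0.08,0,0,0,0,0],[0.02,0.07,0,0,0,0,0],[0.01,0.08,0,0,0,0,0],[0.01,0.07,0,0,0,0,0],[0.01,0.08,0,0,0,0,0],[0,0.06,0,0,0,0,0],[0,0.06,0,0,0,0,0],[0,0.03,0,0,0,0,0],[0,0,0,0,0,0,0],[0,0,0,0,0,0,0]]]'
python3 c.py -10.5 4
```

```text
time_s: 32.35
ee_pos: [0.6929, 0.0228, 0.2104]
tcp_rot: [3.141, 0.002, -0.001]
force: [-0.0, -0.1, -0.8]
gripper_width: -0.0
grip_force: 0.0
gamma -6.989767056166601 rho 58.8455851654568 z 0.21043158865473227 [0.0002 0.0008 0.0015]
[[[-0.06,0.01,0.06,0,0.01,0.02,0],[0,0.02,0,0,0,0,0],[0,0.01,0,0,0,0,0],[-0.01,0.02,0,0,0,0,0]]]
```

```bash
python3 -m inch '[[[-0.01,0.02,0.02,0,0,0,0],[0,0.02,0,0,0,0,0],[0,0.02,0,0,0,0,0],[-0.01,0.02,0,0,0,0,0],[0,0.02,0,0,0,0,0],[0,0.02,0,0,0,0,0],[0,0,0,0,0,0,0],[0.05,-0.2,0,0,0,0,0],[0,0,-0.6,0,0,0,0],[0,0,-0.9,0,0,0,0],[0,0,-0.6,0,0,0,0]]]'
python3 -m inch '[[[-0.7,0.7,0,0,0,0,0],[-0.7,0.8,0,0,0,0,0],[-0.7,0.8,0,0,0,0,0],[-0.7,0.8,0,0,0,0,0],[0,0.9,0,0,0,0,0],[0,0.9,0,0,0,0,0],[0,0.9,0,0,0,0,0],[0,0.9,0,0,0,0,0],[0,0,0,0,0,0,0]]]'
python3 look.py
```

```text
time_s: 33.45
ee_pos: [0.6954, 0.0278, 0.3175]
tcp_rot: [3.141, 0.003, 0.004]
force: [0.6, 0.3, -0.3]
gripper_width: -0.0001
grip_force: 0.0
time_s: 34.35
ee_pos: [0.5614, -0.307, 0.3146]
tcp_rot: [3.138, -0.006, 0.001]
force: [0.6, 0.7, -0.1]
gripper_width: -0.0001
grip_force: 0.0
top knob 80
[ 0.71838237 -0.01758793  0.23417871] 0.09644098123468144 -29.566996386759595
side knob 91
[ 0.71501573 -0.01516986  0.22989645] 0.0923206297112902 -29.292716579243685
board 1333 ((0.6327425837516785, 0.029633916914463043), (0.14551584422588348, 0.1512758880853653), 60.296993255615234)
```

```bash
python3 - <<'E'
from h import *
b=np.load("side5.npz")["p"]
cv2.imwrite("pics/done2.png",cv2.resize(b[100:300,180:420],None,fx=3,fy=3,interpolation=cv2.INTER_CUBIC)[:,:,::-1])
E
```

```text
(no output)
```

View pics/done2.png

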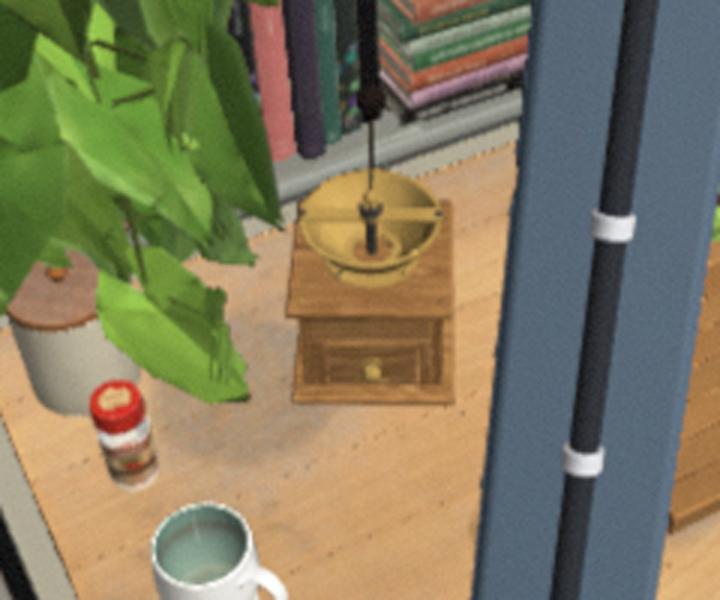

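The crank knob at (370,103) points straight back over the mill, and the drawer knob at (373,370) is home. The jar and mug are untouched and the robot is clear of everything.

```bash
python3 -c "
from rig import order; print(order.finish_job())"
```

```text
the job is handed in; nothing more can be done
None
```

The job is handed in at about 34 s: the drawer was pushed home first, then the crank went clockwise about 1.7 turns, and its knob now points to the back within about 1°; the mill moved no more than about 2 mm, with one brief push of about 8 N (right at its sliding limit) when the finger caught the knob.

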